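# Put the pen screwdriver on charge

## Task

Put the cordless pen screwdriver on charge: lift it from its wooden rest and press it sideways into the two spring clips of the blue dock until it has snapped fully home, with the black band at its middle half-way between the clips. Then let go and slide the dock's small orange-ridged switch fully across to ON, towards the green dot. Leave the watch holder, the white die and the loupe where they stand.

Things in the scene. Friction and masses are not known exactly. Their poses are not given: they have to be found in the camera images.
- driver_mid (a point): Cordless pen screwdriver, loose, about 70 g: silver barrel 16 mm in diameter, 150 mm long, black band at its middle, dark cone at the +x end. Point: on the barrel's axis at the band; x along the barrel. It starts level in the rest's notches, axis 36 mm above the table, nothing between the notches but a 6 mm base. Grip across the band. Either end may point to either side in the dock.
- rest: Wooden pen rest, fixed, on the left or right of the bench: base 110 x 50 x 6 mm, two V-notched posts, each 10 mm thick, at x = -42 and +42 mm along its own x axis, tops about 36 mm above the table. Origin at the centre of its underside. The screwdriver lies along its x axis.
- dock: Blue charging dock, fixed, 280 mm wide along y; -x side faces the robot. Origin on the table straight below the axis of a clipped screwdriver. A flat deck slopes at 35 degrees, from 15 mm high at x = -28 to 85 mm high at x = +70, with clips on the +y half and switch on the -y half. The tool must come in square to the deck (35 degrees from vertical, leaning back to -x), as a shelf overhangs it.
- shelf_edge (a point): Middle of the lower front edge of the shelf over the dock's rear: 155 mm above the table, 55 mm beyond the clips' axis in the dock's +x. The shelf and its blue bins reach from here up to 212 mm high, 90 mm deep and 300 mm wide along y. Below it an upright panel stands 34 mm further back.
- clip_home (a point): Where driver_mid is when the screwdriver is fully home: half-way between the clips, 80 mm above the table, 36 mm out from the deck. y: along the clipped barrel (level); z: square out of the deck; x: up the slope. The clips, at y = -48 and +48 mm, 12 mm wide along y, open to +z.
- clip_mouth (a point): Between the clips' lips, 5.6 mm out (+z) from clip_home; same axes. Each clip has two sprung jaws with lips 12.8 mm apart and mouths flared to about 38 mm at 9 mm further out. A barrel coming along -z meets the lips 11 mm out from home, needs about 4 to 12 N for both clips together, and snaps down to its seats. Pushing on 1.5 mm past home does no harm.
- power_ridge (a point): Centre of the switch's orange ridge, 3 mm out from the deck. The slide lies flush in the deck; only the ridge stands proud: 6 mm high, 5 mm thick along y, 22 mm long up the slope. Axes as clip_home: y along the travel, z square out of the deck. ON (green dot) lies to -y, away from the clips; OFF (white dot) to +y. The clipped screwdriver ends 60 mm to the +y side of it.
- power (a joint): Travel of the slide switch in m: 0 OFF (start), 0.012 fully ON. It grows as the ridge moves along the dock's -y. A detent pushes it back with up to 4.5 N in the first half and on to the stop once past the middle.
- holder: Bystander: grey watch-case holder 70 x 90 x 22 mm carrying a steel watch case, 37 mm high in all, 0.45 kg, loose; stands on the opposite side to the rest. Origin at the centre of its underside.
- die: Bystander: white nylon press die, a disc 44 mm in diameter and 20 mm high, loose; origin at the centre of its underside.
- loupe: Bystander: black eye loupe standing on its narrow end, 36 mm in diameter and 30 mm high, loose; origin at the centre of its underside.
Things that resemble listed ones, but are neither listed nor needed, are in the scene too. What is shaped like the part that bears driver_mid but yellow is not meant.

How it is judged:
On the way, in this order (a step that is already met when the one before it is completed fails the run):
1. the screwdriver is snapped fully home in both clips and let go (distance between driver_mid and clip_home below 0.013 m and z of driver_mid in the frame of clip_home below 0.003 m and angle between the x axis of driver_mid and the y axis of clip_home, either way round below 0.06 rad and contact force between the fingers and driver below 0.1 N), for 0.2 s.
2. the slide switch is fully across to ON (value of joint power above 0.0105 m), for 0.2 s.
At the end, for the whole second after the job is handed in: The screwdriver rests released in both clips: its black band within 13 mm of half-way between them, its axis no more than 3 mm proud of the seated height and within 0.06 rad of the clips' line; and the switch is ON (joint above 10.5 of 12 mm) (distance between driver_mid and clip_home below 0.013 m and z of driver_mid in the frame of clip_home below 0.003 m and angle between the x axis of driver_mid and the y axis of clip_home, either way round below 0.06 rad and linear speed of driver below 0.02 m/s and value of joint power above 0.0105 m); the robot touches nothing.
It fails at once if the watch-case holder is moved by more than 20 mm (distance of holder from where it was at the start of the episode above 0.02 m).
It fails at once if the die is moved by more than 20 mm (distance of die from where it was at the start of the episode above 0.02 m).
It fails at once if the loupe is moved by more than 20 mm (distance of loupe from where it was at the start of the episode above 0.02 m).
It also fails if it takes over 54 s, if anything falls off the work surface, if the arm or the gripper's body presses on something with over 40 N, if the wrist force passes 120 N, or if a joint passes its speed limit or range.

## Robot

A 6-joint arm with a two-finger parallel gripper is mounted at the origin on the work surface. World frame = base frame: x ahead of the robot, y to its left, z up, the work surface at z = 0. Lengths are in m, angles in rad, forces in N, time in s.
With the tool pointing down it reaches from about 0.425 to 1.125 m from the base axis. Payload 14.9 kg.
Tool frame: the origin (TCP) lies midway between the tips of the shut fingers; the grasp point (between the pads) lies 19 mm behind it; z points along the fingers, x is the direction in which the jaws open and shut, and the axes are right-handed (so a half turn about z gives the same grasp; the last joint's range is limited). The gripper opens to 91 mm and grips with 3 to 60 N. Pads are 32 mm wide; open, the fingers measure 118 mm over their backs; the gripper's body (76 mm by 178 mm) begins 60 mm behind the grasp point.
Start: joints at [-1.238, 0.379, 1.734, -0, 1.028, -0.033], TCP at [0.25, -0.654, 0.214] pointing down, gripper open.
Joint ranges: [-2.77, 2.77], [-0.74, 2.19], [0, 2.66], [-1.06, 4.2], [0.31, 2.87], [-3.08, 3.08]. Speed limits (rad/s): [1.89, 1.89, 2.39, 3.14, 3.14, 3.14].

## Interface

Orientations are given as [roll, pitch, yaw] about the fixed x, y, z axes, in that order (R = Rz(yaw) Ry(pitch) Rx(roll)).
In Python, from rig import manip gives the robot as it stands.
- The arm moves only by the shell command python3 -m jog 'ROWS'. ROWS is JSON, one flat list of numbers, 7 for each row, row after row: the finger opening in mm, from 0 to 91.2, then the shift along the tool's x, y, z in mm, then the turn, a rotation vector about the tool's x, y, z in rad. A call has 1 to 20 rows; each row is the pose to reach, as a shift and turn from the pose commanded when the call began, along the tool's axes at that moment; what a row does not reach only later rows make up. A row lasts 1/12 s, in which the tool goes at most 41.7 mm and 7.16 degrees, less where a joint would pass 70% of its speed; a pose out of reach is approached as far as the arm can. A call with a gripper value outside its range is refused whole. The fingers move at their own pace and stop on an object; the grip force is fixed at half the most. Time passes only in rows, so rows that repeat a pose let the fingers close. It gives the time, the measured TCP pose, the force and the opening at its end, in the units of the state.
- manip.get_state(): the state, without advancing time (a new reading comes with each control period).
- manip.read_camera(name): name is "scene" or "top" or "wrist"; returns (picture, depth): 480x640x3 uint8, red, green, blue; 480x640 float32, m along the optical axis (not along the pixel's ray), 0 where there is no reading.
- manip.camera_params(name): a dict with "K" (3x3 intrinsics, pixels), "distortion" ([k1, k2, p1, p2, k3] as OpenCV has them; the pictures are not rectified), "T" (4x4, takes a point from camera to world coordinates). Camera axes: x right, y up, looking along -z (the intrinsics and any distortion apply to the point x, -y, -z); pixel columns grow to the right and rows downward; lengths in m; the calibration is good to about 2 mm. A picture is of the moment at which its call begins: read the wrist's pose just before it. camera_params takes no time and is no camera call; for the wrist camera it gives the pose at the moment of the call.
- manip.job_done(): hands the job in, once; it reports no verdict.
The state is a dict: "time": time; "joint_pos": joint angles; "dq": joint speeds; "tau": joint torques, N m; "position": TCP position; "eef_rot": TCP orientation; "ft_force": force on the tool from outside, world axes, zero at the start; "moment": the same for the moment, N m; "gripper_width": finger opening in m.
Only numpy, scipy, OpenCV 4.12 (cv2) and the standard library are available. Lean on these libraries where they do the work, as an engineer would, in place of code of your own. Each camera call takes 0.05 s, during which the arm holds its last target.

## Working session

There is one attempt and no reset: what is moved stays moved. The work goes in short steps, Python scripts to look and compute and a shell command to move; the robot and the scene stay as the last step left them, time stands still between calls to the robot, and variables do not carry over. Pictures are saved under pics/ and viewed, and the job is handed in when it is done.

```bash
mkdir -p pics; cat > h.py <<'E'
import numpy as np,cv2
from rig import manip
from scipy.spatial.transform import Rotation as R
def grab(name,tag):
    p=manip.camera_params(name);im,d=manip.read_camera(name)
    np.savez(''+tag+'.npz',im=im,d=d,K=p['K'],D=p['distortion'],T=p['T'])
    cv2.imwrite('pics/'+tag+'.png',im[:,:,::-1]);return im,d
class V:
    def __init__(s,tag):
        z=np.load(''+tag+'.npz');s.im,s.d,s.K,s.D,s.T=z['im'],z['d'],np.array(z['K'],float),np.array(z['D'],float),np.array(z['T'],float)
    def ray(s,u,v):
        q=cv2.undistortPoints(np.array([[[u,v]]],float),s.K,s.D)[0,0]
        return np.array([q[0],-q[1],-1.])
    def pt(s,u,v,w=1):
        a=s.d[int(v)-w:int(v)+w+1,int(u)-w:int(u)+w+1];a=a[a>0]
        return s.T[:3,:3]@(s.ray(u,v)*np.median(a))+s.T[:3,3]
    def atz(s,u,v,z):
        r=s.T[:3,:3]@s.ray(u,v);o=s.T[:3,3];return o+r*(z-o[2])/r[2]
    def proj(s,P):
        c=(np.array(P)-s.T[:3,3])@s.T[:3,:3]
        c=np.atleast_2d(c)*[1,-1,-1]
        return cv2.projectPoints(c,np.zeros(3),np.zeros(3),s.K,s.D)[0][:,0]
    def cloud(s):
        v,u=np.mgrid[0:480,0:640]
        q=cv2.undistortPoints(np.stack([u,v],-1).reshape(-1,1,2).astype(float),s.K,s.D)[:,0].reshape(480,640,2)
        c=np.stack([q[...,0],-q[...,1],-np.ones((480,640))],-1)*s.d[...,None]
        return c@s.T[:3,:3].T+s.T[:3,3]
    def crop(s,x0,y0,x1,y1,f,name):
        c=cv2.resize(s.im[y0:y1,x0:x1,::-1],None,fx=f,fy=f,interpolation=cv2.INTER_CUBIC);cv2.imwrite('pics/'+name+'.png',c)
E
python3 - <<'E'
from h import *
for n in ['scene','top']: grab(n,n+'0')
s=manip.get_state();print(s)
E
```

```text
{'time': 0.1, 'joint_pos': array([-1.23833223e+00,  3.79361754e-01,  1.73471568e+00, -9.88924493e-06,
        1.02847128e+00, -3.32549503e-02]), 'dq': array([ 1.39431563e-05, -1.27883214e-03, -1.12753598e-03,  8.86414931e-04,
       -1.12054930e-03,  1.12080338e-03]), 'tau': array([ 1.14834147e-03, -7.65033388e+01, -4.35290587e+01,  6.52884389e-02,
        3.98141239e-02, -3.68970518e-05]), 'position': array([ 0.25024385, -0.65337176,  0.21335322]), 'eef_rot': array([-3.14156933e+00,  9.55810422e-04, -1.20507216e+00]), 'ft_force': array([ 0.6923566 , -0.0732966 ,  0.40133378]), 'moment': array([-0.02675192,  0.02151852, -0.02496526]), 'gripper_width': 0.09112495932968087}
```

View pics/scene0.png

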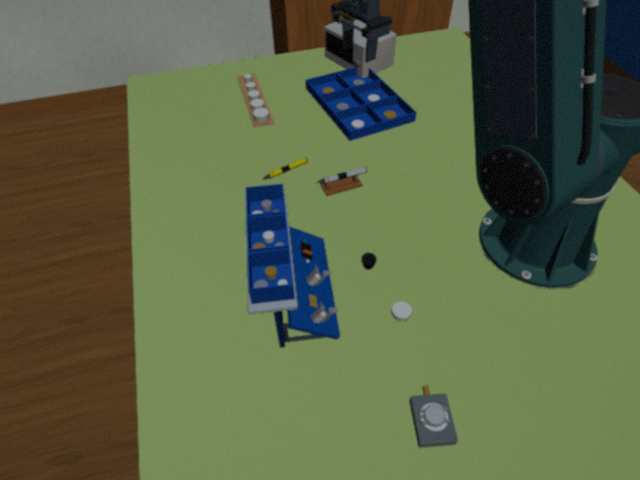

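View pics/top0.png

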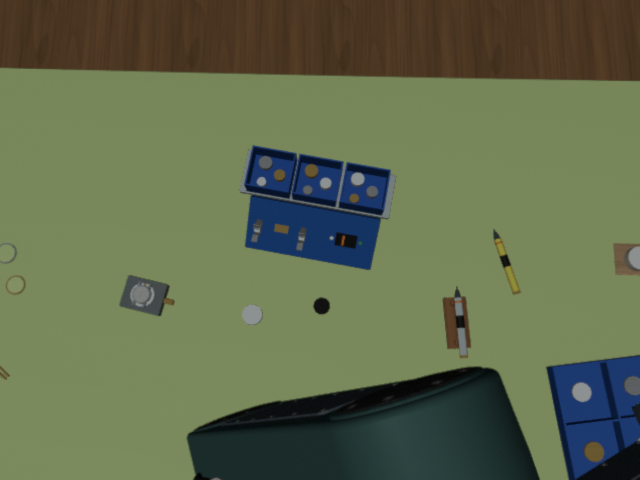

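The scene has two pen shapes in the top view: a silver one at (460,323) lying on the wooden rest, and a yellow one at (507,262) lying loose on the table. The silver one is the target because it is silver and on the rest. The dock is at about (315,230), with clips at (257,230) and (301,238) and the switch at (346,240). The bystanders are the holder at (145,295), the die at (252,314) and the loupe at (321,305). I'll confirm the target in enlarged crops.

```bash
python3 - <<'E'
from h import *
t=V('top0')
t.crop(425,270,505,370,6,'c_pen');t.crop(235,135,405,280,4,'c_dock')
for n,u,v in [('band',460,322),('die',252,314),('loupe',321,305),('holder',143,295),('table',400,290)]: print(n,t.pt(u,v).round(4))
print(t.T.round(3),t.K)
E
```

```text
band [ 0.4019 -0.345   0.0429]
die [0.4092 0.0947 0.0189]
loupe [ 0.4313 -0.053   0.0286]
holder [0.4423 0.3264 0.0377]
table [ 0.4715 -0.2256 -0.0008]
[[ 0.026  0.982 -0.189  0.312]
 [-1.     0.024 -0.01  -0.049]
 [-0.006  0.19   0.982  1.295]
 [ 0.     0.     0.     1.   ]] [[592.38690642   0.         314.36688799]
 [  0.         592.38690642 247.59958787]
 [  0.           0.           1.        ]]
```

View pics/c_pen.png

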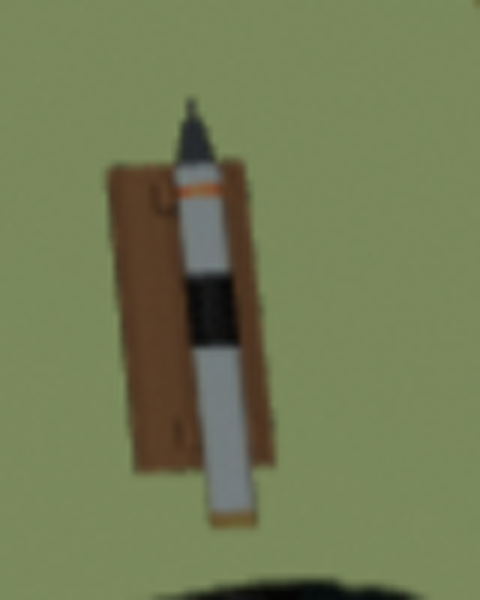

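View pics/c_dock.png

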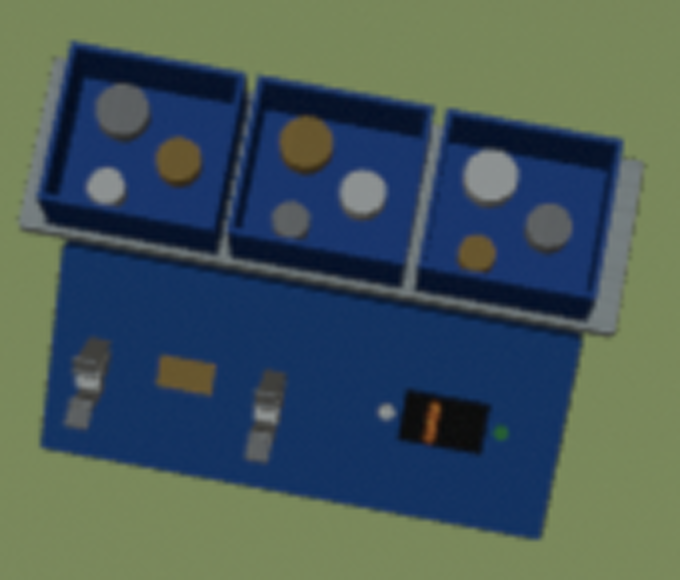

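```bash
python3 - <<'E'
from h import *
t=V('top0')
f=lambda x0,y0,s,x,y:(x0+(x+.5)/s-.5,y0+(y+.5)/s-.5)
P=lambda x,y:f(425,270,6,x,y)
for n,x,y in [('tip',191,98),('conebase',196,162),('band',212,311),('bandL',186,311),('bandR',240,311),('tail',233,522)]:
    u,v=P(x,y);print(n,t.atz(u,v,0.037).round(4))
C=t.cloud()
m=np.zeros((480,640),np.uint8)
poly=np.array([f(235,135,4,x,y) for x,y in [(80,265),(560,345),(530,520),(60,435)]]).astype(np.int32)
cv2.fillPoly(m,[poly],1)
b=t.im.astype(int);blue=(m>0)&(b[...,2]>b[...,0]+40)&(t.d>0)
p=C[blue];
for _ in range(4):
    c=p.mean(0);n=np.linalg.svd(p-c)[2][2];n*=np.sign(n[2]);r=(p-c)@n;p=p[abs(r)<max(2*r.std(),.001)]
print('plane',c.round(4),n.round(4),'tilt',np.degrees(np.arccos(n[2])),'yaw of +x',np.degrees(np.arctan2(-n[1],-n[0])),r.std(),len(p))
def onplane(u,v,h=0):
    d=t.T[:3,:3]@t.ray(u,v);o=t.T[:3,3];return o+d*((c+n*h-o)@n/(d@n))
for nm,x,y,h in [('FL',41,447,0),('FR',541,538,0),('BL',63,243,0),('BR',582,333,0),('clip1base',80,415,0.002),('clip2base',260,447,.002),('clip1top',92,367,.036),('clip2top',269,400,.036),('ridge',432,422,.006),('white',386,412,0),('green',501,433,0),('sw TL',405,391,0),('sw BR',483,452,0),('yellowpatch',185,375,0)]:
    u,v=f(235,135,4,x,y);print(nm,onplane(u,v,h).round(4))
# shelf
for nm,x,y in [('shelfL',23,226),('shelfR',613,332),('binrim',130,225)]:
    u,v=f(235,135,4,x,y);print(nm,t.pt(u,v).round(4))
E
```

```text
tip [ 0.4786 -0.3404  0.037 ]
conebase [ 0.4559 -0.3417  0.037 ]
band [ 0.4036 -0.3463  0.037 ]
bandL [ 0.4033 -0.3372  0.037 ]
bandR [ 0.4038 -0.3561  0.037 ]
tail [ 0.3309 -0.3519  0.037 ]
plane [ 0.5866 -0.0303  0.0537] [-0.5674  0.0925  0.8182] tilt 35.09400050428467 yaw of +x -9.257398830326908 0.001837207696976964 4212
FL [0.5571 0.1175 0.0165]
FR [ 0.5133 -0.1577  0.0172]
BL [0.6541 0.1022 0.0855]
BR [ 0.6115 -0.1723  0.0869]
clip1base [0.5724 0.0951 0.0321]
clip2base [ 0.557  -0.0035  0.0326]
clip1top [0.5873 0.0839 0.0852]
clip2top [ 0.5719 -0.0094  0.0851]
ridge [ 0.5684 -0.0958  0.0557]
white [ 0.5745 -0.0712  0.0499]
green [ 0.5645 -0.133   0.0499]
sw TL [ 0.5845 -0.081   0.0579]
sw BR [ 0.5553 -0.124   0.0425]
yellowpatch [0.5922 0.0375 0.0498]
shelfL [0.6411 0.113  0.1605]
shelfR [ 0.5927 -0.1794  0.166 ]
binrim [0.6319 0.0563 0.1981]
```

Confirmed: the silver pen with the black band, on the rest, cone towards +x. Moving above it now.

```bash
python3 -m jog '[91,-60,-65,16,0,0,0.08, 91,-120,-130,32,0,0,0.16, 91,-180,-195,48,0,0,0.24, 91,-232,-253,64,0,0,0.287, 91,-232,-253,64,0,0,0.287, 91,-232,-253,64,0,0,0.287, 91,-232,-253,64,0,0,0.287, 91,-232,-253,64,0,0,0.287, 91,-232,-253,64,0,0,0.287, 91,-232,-253,64,0,0,0.287, 91,-232,-253,64,0,0,0.287, 91,-232,-253,64,0,0,0.287, 91,-232,-253,64,0,0,0.287, 91,-232,-253,64,0,0,0.287]'
python3 - <<'E'
from h import *
grab('wrist','w1')
s=manip.get_state();print(s['time'],s['position'],s['eef_rot'],s['joint_pos'].round(3))
t=V('top0')
yaw=np.radians(-9.1);ex=np.array([np.cos(yaw),np.sin(yaw),0]);ey=np.array([-ex[1],ex[0],0]);n=-np.sin(np.radians(35))*ex+[0,0,np.cos(np.radians(35))]
h=np.array([.5736,.04,.08])
im=cv2.resize(t.im[135:280,235:405,::-1],None,fx=4,fy=4,interpolation=cv2.INTER_CUBIC)
up=np.cross(ey,n)
pts=[h+ey*a for a in(-.075,-.054,-.042,0,.042,.054,.075)]+[h-.036*n-.135*ey, h-.033*n-.135*ey]
for p in t.proj(pts):
    q=((p-[235,135]+.5)*4-.5).astype(int);cv2.circle(im,tuple(int(v) for v in q),3,(0,255,255),1)
cv2.imwrite('pics/c_dock2.png',im)
C=t.cloud();D=(C-h)
loc=np.stack([D@up,D@ey,D@n],-1)
for y0 in(-.048,.048):
    k=(abs(loc[...,1]-y0)<.012)&(abs(loc[...,0])<.04)&(loc[...,2]>-.03)&(loc[...,2]<.03)&(t.d>0)
    vv,uu=np.nonzero(k)
    for v,u in list(zip(vv,uu)): print(u,v,(loc[v,u]*1000).round(0),t.im[v,u])
    print()
E
```

```text
time: 1.27
position: [0.4033, -0.3475, 0.1501]
eef_rot: [-3.141, -0.0, -1.493]
ft_force: [-0.4, 0.8, -0.5]
gripper_width: 0.091
1.3167 [ 0.40335272 -0.3474058   0.15007511] [-3.14138914e+00 -2.39455336e-04 -1.49327066e+00] [-0.755  0.209  2.103 -0.     0.83   0.738]
301 219 [ 30. -40. -30.] [19 51 97]
302 222 [ 24. -43. -30.] [19 51 97]
300 224 [ 18. -39. -30.] [19 51 97]
301 228 [ 12. -43. -24.] [58 61 66]
302 228 [ 13. -46. -22.] [61 62 63]
303 228 [ 12. -47. -26.] [59 62 66]
305 228 [ 13. -52. -26.] [54 60 72]
306 228 [ 14. -54. -24.] [36 55 83]
301 229 [ 10. -44. -23.] [61 63 63]
302 229 [ 12. -46. -21.] [63 63 60]
303 229 [ 10. -48. -25.] [63 63 60]
304 229 [ 12. -50. -20.] [63 63 60]
305 229 [ 13. -52. -21.] [58 60 61]
306 229 [ 12. -54. -24.] [39 52 73]
300 230 [ 13. -43. -11.] [51 60 73]
301 230 [ 14. -45. -10.] [62 63 61]
302 230 [ 13. -47. -12.] [63 63 60]
303 230 [ 12. -49. -16.] [63 63 59]
304 230 [ 12. -51. -16.] [62 62 60]
305 230 [ 12. -53. -17.] [59 62 64]
300 231 [ 12. -43.  -8.] [60 62 65]
301 231 [ 12. -45.  -8.] [63 63 60]
302 231 [ 13. -48.  -7.] [63 63 59]
303 2
[... 9318 characters left out ...]
  9.] [92 95 97]
256 238 [-13.  44.  13.] [88 93 96]
257 238 [-14.  43.  10.] [67 78 93]
252 239 [-16.  52.  15.] [90 95 99]
253 239 [-16.  50.  13.] [92 96 98]
254 239 [-17.  48.  10.] [92 95 97]
255 239 [-16.  46.  13.] [91 95 96]
256 239 [-16.  44.  11.] [86 91 95]
257 239 [-15.  42.  13.] [58 71 89]
251 240 [-19.  54.  14.] [70 81 98]
252 240 [-19.  52.  14.] [89 94 97]
253 240 [-18.  50.  14.] [90 94 96]
254 240 [-17.  47.  15.] [91 94 96]
255 240 [-18.  46.  13.] [91 95 96]
256 240 [-18.  44.  12.] [84 89 96]
252 241 [-18.  51.  21.] [63 73 86]
253 241 [-20.  49.  15.] [72 80 90]
254 241 [-19.  47.  16.] [81 85 89]
255 241 [-19.  45.  15.] [82 86 90]
256 241 [-18.  43.  16.] [79 85 95]
```

View pics/w1.png

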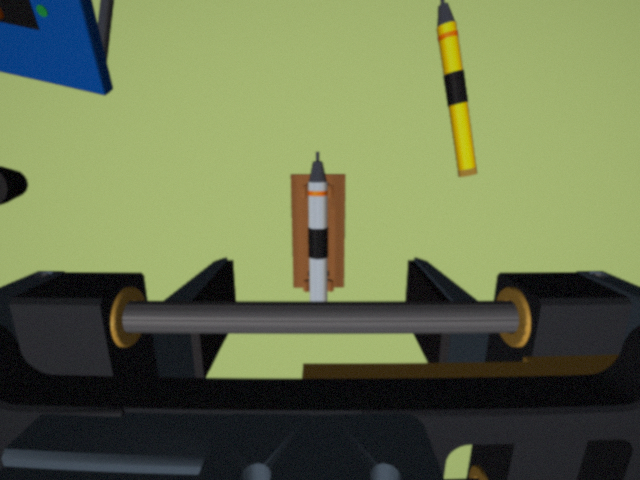

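View pics/c_dock2.png

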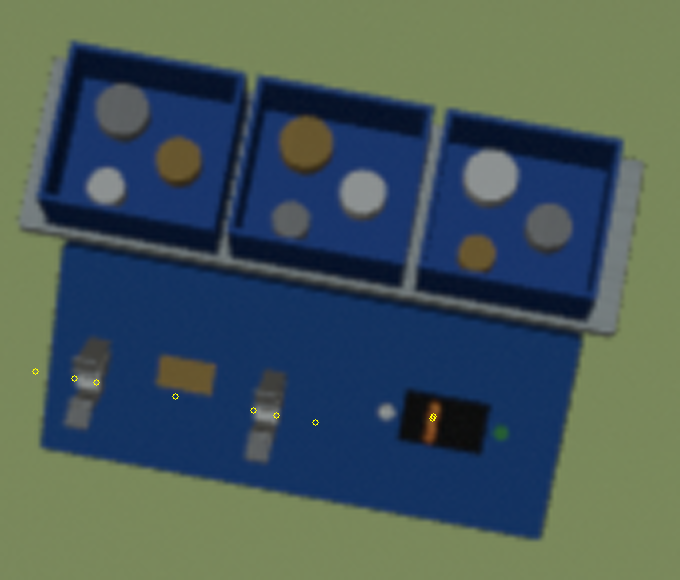

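The top-view dots from my dock model fall on the clips and on the ridge at (432,418). In the wrist view the silver pen's band is at (318,242), and the pen is vertical and centred between the fingers. I'll cross-check the position using the wrist camera.

```bash
python3 - <<'E'
from h import *
w=V('w1');print('band wrist',w.atz(318,242.5,.037).round(4),'conebase',w.atz(318,181,.037).round(4),'pt',w.pt(318,242).round(4))
# switch/dock corner check
w.crop(0,0,120,110,6,'c_w1')
Rm=R.from_euler('xyz',manip.get_state()['eef_rot']).as_matrix()
tgt=np.array([.4036,-.3463,.017]);print('shift mm',(Rm.T@(tgt-manip.get_state()['position'])*1000).round(1))
E
```

```text
band wrist [ 0.399  -0.3474  0.037 ] conebase [ 0.4507 -0.3435  0.037 ] pt [ 0.4012 -0.3473  0.0438]
shift mm [ -1.1  -0.3 133.1]
```

```bash
python3 -m jog '[70,-0.5,1.5,40,0,0,0, 60,-0.5,1.5,80,0,0,0, 50,-0.5,1.5,110,0,0,0, 45,-0.5,1.5,125,0,0,0, 40,-0.5,1.5,133,0,0,0, 40,-0.5,1.5,133,0,0,0, 20,-0.5,1.5,133,0,0,0, 5,-0.5,1.5,133,0,0,0, 5,-0.5,1.5,133,0,0,0, 5,-0.5,1.5,133,0,0,0, 5,-0.5,1.5,133,0,0,0, 5,-0.5,1.5,133,0,0,0, 5,-0.5,1.5,133,0,0,0, 5,-0.5,1.5,133,0,0,0, 5,-0.5,1.5,133,0,0,0]'
```

```text
time: 2.57
position: [0.4021, -0.3456, 0.0173]
eef_rot: [3.141, 0.001, -1.492]
ft_force: [0.1, 7.1, 8.9]
gripper_width: 0.0153
```

```bash
python3 -m jog '[5,0,0,-10,0,0,0, 5,0,0,-30,0,0,0, 5,0,0,-70,0,0,0, 5,0,0,-110,0,0,0, 5,0,0,-150,0,0,0, 5,0,0,-190,0,0,0, 5,0,0,-213,0,0,0, 5,0,0,-213,0,0,0, 5,0,0,-213,0,0,0, 5,0,0,-213,0,0,0]'
python3 - <<'E'
from h import *
grab('wrist','w2')
s=manip.get_state();print(s['position'],s['eef_rot'],s['ft_force'].round(2),s['moment'].round(3))
V('w2').crop(200,80,440,340,2.3,'c_w2')
E
```

```text
time: 3.4
position: [0.4017, -0.3458, 0.2295]
eef_rot: [3.141, 0.0, -1.492]
ft_force: [-0.3, 0.1, -0.9]
gripper_width: 0.0151
[ 0.40152371 -0.34566549  0.22892635] [ 3.14046736e+00  1.19297842e-03 -1.49204352e+00] [-0.52 -0.55 -0.17] [0.005 0.056 0.006]
```

View pics/w2.png

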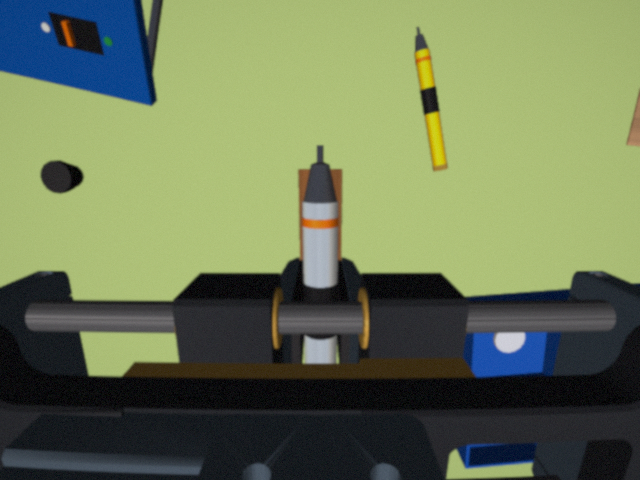

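```bash
python3 - <<'E'
from h import *
w=V('w2');s=manip.get_state()
Rm=R.from_euler('xyz',s['eef_rot']).as_matrix();g=s['position']-.019*Rm[:,2]
for n,u,v in [('tip',320,146),('orange',320,223),('bandtop',320,286)]:
    p=w.atz(u,v,g[2]);print(n,((p-g)@Rm*1000).round(1))
t=V('top0')
f=lambda x,y:(425+(x+.5)/6-.5,270+(y+.5)/6-.5)
B=t.atz(*f(212,311),.037)
for n,x,y in [('tip',191,98),('orange',200,190),('bandtop',209,274),('bandbot',216,347),('tail',233,522)]: print(n,np.linalg.norm(t.atz(*f(x,y),.037)-B)*1000)
# approach pose
yaw=np.radians(-9.1);ex=np.array([np.cos(yaw),np.sin(yaw),0]);ey=np.array([-ex[1],ex[0],0]);a=np.radians(35);n=-np.sin(a)*ex+[0,0,np.cos(a)];up=np.cross(ey,n)
G=np.stack([up,np.cross(-n,up),-n],1);print('toolY at dock',G[:,1],'ey',ey)
h=np.array([.5736,.04,.08])
for out in(.15,.10,.06):
    tcp=h+n*out-.019*n
    dp=Rm.T@(tcp-s['position'])*1000;rv=R.from_matrix(Rm.T@G).as_rotvec();print(out,tcp.round(4),dp.round(1),rv.round(4))
E
```

```text
tip [  1.4 -71.8  -0.1]
orange [  1.4 -38.3  -0. ]
bandtop [ 1.4 -8.  -0. ]
tip 75.30276631869053
orange 42.561597350326394
bandtop 12.944444725593032
bandbot 12.561887346155158
tail 72.86885537328897
toolY at dock [-1.58158067e-01 -9.87413807e-01 -1.38777878e-17] ey [0.15815807 0.98741381 0.        ]
0.15 [0.4994 0.0519 0.1873] [-388.6 -128.9   41.9] [ 0.4066  0.5183 -1.289 ]
0.1 [0.5277 0.0473 0.1464] [-381.8 -156.8   82.9] [ 0.4066  0.5183 -1.289 ]
0.06 [0.5504 0.0437 0.1136] [-376.3 -179.2  115.6] [ 0.4066  0.5183 -1.289 ]
```

```bash
python3 -m jog '[5,-40,-13,4,0.04,0.05,-0.12, 5,-80,-26,8,0.08,0.1,-0.24, 5,-120,-39,12,0.12,0.15,-0.36, 5,-160,-52,17,0.16,0.2,-0.48, 5,-195,-65,21,0.2,0.25,-0.6, 5,-230,-78,25,0.24,0.3,-0.72, 5,-265,-90,29,0.28,0.35,-0.84, 5,-300,-101,33,0.32,0.4,-0.96, 5,-335,-112,36,0.36,0.44,-1.08, 5,-365,-121,39,0.39,0.48,-1.18, 5,-392,-130,42,0.407,0.518,-1.289, 5,-392,-130,42,0.407,0.518,-1.289, 5,-392,-130,42,0.407,0.518,-1.289, 5,-392,-130,42,0.407,0.518,-1.289, 5,-392,-130,42,0.407,0.518,-1.289, 5,-392,-130,42,0.407,0.518,-1.289]'
python3 - <<'E'
from h import *
grab('wrist','w3');grab('top','top3');grab('scene','scene3')
s=manip.get_state();print(s['position'],s['eef_rot'],s['ft_force'].round(2),s['joint_pos'].round(3))
yaw=np.radians(-9.1);ex=np.array([np.cos(yaw),np.sin(yaw),0]);ey=np.array([-ex[1],ex[0],0]);a=np.radians(35);n=-np.sin(a)*ex+[0,0,np.cos(a)];up=np.cross(ey,n)
G=np.stack([up,np.cross(-n,up),-n],1)
Rm=R.from_euler('xyz',s['eef_rot']).as_matrix();print('rot err',R.from_matrix(Rm.T@G).as_rotvec())
h=np.array([.5736,.04,.08]);print('g in home frame (up,ey,n)',[((s['position']-.019*Rm[:,2]-h)@v*1000).round(1) for v in(up,ey,n)])
E
```

```text
time: 4.78
position: [0.4989, 0.0593, 0.1961]
eef_rot: [3.129, -0.603, -0.162]
ft_force: [-0.0, -0.3, -0.2]
gripper_width: 0.0153
[0.49903888 0.05944765 0.19636223] [ 3.12816678 -0.60371891 -0.16045437] [ 0.13 -0.01  0.25] [ 0.181 -0.085  2.424 -0.736  0.306  0.997]
rot err [ 0.01435563  0.00715521 -0.00129008]
g in home frame (up,ey,n) [np.float64(4.1), np.float64(7.7), np.float64(158.3)]
```

View pics/w3.png

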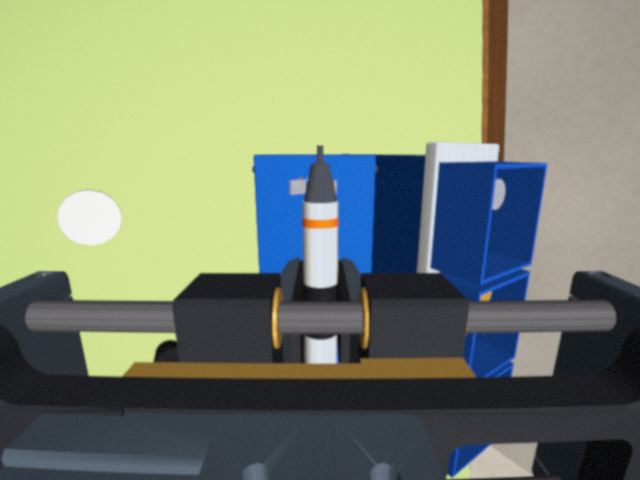

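View pics/scene3.png

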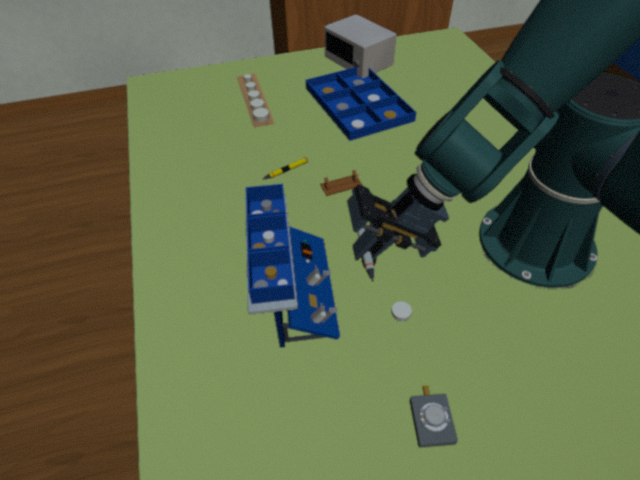

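The wrist view shows the pen held and aligned. The measured pose stopped a few mm short because joint 5 sits at its lower limit (0.306). Before going closer I'll fit a kinematic model from the recorded states to find a reachable approach.

```bash
cat > kin.py <<'E'
from h import *
from scipy.optimize import least_squares
S=[([-1.23833,.37936,1.73472,0,1.02847,-.03325],[.25024,-.65337,.21335],[-3.14157,.00096,-1.20507]),
([-.755,.209,2.103,0,.83,.738],[.40335,-.34741,.15008],[-3.14139,-.00024,-1.49327]),
([.181,-.085,2.424,-.736,.306,.997],[.49904,.05945,.19636],[3.12817,-.60372,-.16045])]
ry=lambda a:R.from_euler('y',a).as_matrix();rz=lambda a:R.from_euler('z',a).as_matrix()
def fk(q,k,s4=1):
    a1,h,L2,a3,L3,d=k
    A=rz(q[0]);B=A@ry(q[1]+q[2]);T=B@rz(s4*q[3])@ry(q[4])@rz(-q[5] if s4<0 else q[5])@rz(np.pi)
    p=A@np.array([a1,0,h])+A@ry(q[1])@[0,0,L2]+B@[a3,0,L3]+d*T[:,2]
    return p,T
E
python3 - <<'E'
from kin import *
s=manip.get_state();print(s['joint_pos'])
S[2]=(s['joint_pos'],s['position'],s['eef_rot'])
for s4 in(1,-1):
  for q,p,e in S:
    T=fk(q,[0]*6,s4)[1];print(s4,R.from_matrix(T.T@R.from_euler('xyz',e).as_matrix()).as_rotvec().round(3))
E
```

```text
[ 0.18052723 -0.08464917  2.42350796 -0.7360792   0.30636022  0.9973815 ]
1 [-0. -0. -0.]
1 [0.    0.001 0.   ]
1 [ 0. -0. -0.]
-1 [-0.    -0.    -0.067]
-1 [-0.000e+00  1.000e-03  1.476e+00]
-1 [-0.413 -0.     0.562]
```

```bash
python3 - <<'E'
from kin import *
s=manip.get_state()
S[2]=(s['joint_pos'],s['position'],s['eef_rot'])
def res(k): return np.concatenate([(fk(q,k)[0]-p)*1000 for q,p,e in S]+[np.array([(k[3])*3, (k[0])*1])])
k=least_squares(res,[.0,.4,.5,0,.5,.3]).x;print(k.round(4),res(k).round(2))
for k3 in(-.03,0,.03,.1):
  r2=lambda k: np.concatenate([(fk(q,k)[0]-p)*1000 for q,p,e in S]+[np.array([(k[3]-k3)*1000])])
  kk=least_squares(r2,k).x;print(kk.round(4),r2(kk).round(1))
E
```

```text
[0.1305 0.5199 0.3917 0.196  0.6137 0.1863] [-22.    -7.66  -0.92 -15.91 -17.16   7.77   0.95  -6.53  -6.85   0.59
   0.13]
[-0.0035  0.2089  0.545  -0.0286  0.5609  0.2328] [-24.1  -1.7   3.5  -8.3 -24.4   1.6  -1.5 -16.6  -5.1   1.4]
[0.0143 0.2502 0.5247 0.0012 0.5679 0.2267] [-23.8  -2.5   3.   -9.3 -23.4   2.4  -1.1 -15.2  -5.3   1.2]
[0.0321 0.2915 0.5043 0.031  0.5749 0.2205] [-23.5  -3.3   2.4 -10.3 -22.5   3.2  -0.8 -13.9  -5.6   1. ]
[0.0735 0.3878 0.4568 0.1006 0.5912 0.2061] [-22.9  -5.1   1.  -12.7 -20.2   5.1  -0.1 -10.8  -6.1   0.6]
```

```bash
sed -i 's/a1,h,L2,a3,L3,d=k/a1,b,h,L2,a3,L3,d=k/; s/\[a1,0,h\]/[a1,b,h]/' kin.py; python3 - <<'E'
from kin import *
s=manip.get_state()
S[2]=(s['joint_pos'],s['position'],s['eef_rot'])
k0=[.03,.0233,.3,.5,0,.57,.22]
for k3 in(-.03,0,.03,.06,.1):
  r2=lambda k: np.concatenate([(fk(q,k)[0]-p)*1000 for q,p,e in S]+[np.array([(k[4]-k3)*1000])])
  kk=least_squares(r2,k0).x;print(kk.round(4),r2(kk).round(1))
E
```

```text
[-0.0435  0.0245  0.2198  0.6018 -0.0296  0.5877  0.2856] [ 0.5  2.1  1.3  2.9 -1.2 -2.2 -0.7 -2.4  0.9  0.4]
[-2.490e-02  2.400e-02  2.608e-01  5.803e-01  2.000e-04  5.942e-01
  2.784e-01] [ 0.3  1.2  0.8  1.6 -0.7 -1.3 -0.4 -1.4  0.6  0.2]
[-0.0063  0.0235  0.3019  0.5588  0.0301  0.6006  0.2712] [ 0.1  0.3  0.2  0.4 -0.3 -0.4 -0.1 -0.3  0.2  0.1]
[0.0123 0.023  0.343  0.5373 0.0599 0.6071 0.2639] [-0.1 -0.5 -0.3 -0.8  0.2  0.5  0.2  0.7 -0.1 -0.1]
[0.037  0.0224 0.3977 0.5087 0.0997 0.6157 0.2543] [-0.4 -1.7 -1.1 -2.5  0.9  1.7  0.6  2.1 -0.6 -0.3]
```

```bash
cat >> kin.py <<'E'
def fitk():
    r2=lambda k: np.concatenate([(fk(q,k)[0]-p)*1000 for q,p,e in S]+[np.array([k[0]*1000])])
    return least_squares(r2,[.0,.0233,.3,.55,.04,.6,.27]).x
LO=np.array([-2.77,-.74,0,-1.06,.306,-3.08]);HI=np.array([2.77,2.19,2.66,4.2,2.87,3.08])
def ik(p,Rt,k,q0,lim=True):
    def f(q):
        a,T=fk(q,k);return np.concatenate([(a-p)*10,R.from_matrix(T.T@Rt).as_rotvec()])
    b=(LO,HI) if lim else (-np.pi*1.4,np.pi*1.4)
    r=least_squares(f,np.clip(q0,np.array(b[0])+1e-3,np.array(b[1])-1e-3),bounds=b);return r.x,f(r.x)
yaw=np.radians(-9.1);ex=np.array([np.cos(yaw),np.sin(yaw),0]);ey=np.array([-ex[1],ex[0],0]);a_=np.radians(35);n=-np.sin(a_)*ex+[0,0,np.cos(a_)];up=np.cross(ey,n)
G=np.stack([up,np.cross(-n,up),-n],1);H=np.array([.5736,.04,.08])
E
python3 - <<'E'
from kin import *
s=manip.get_state();S[2]=(s['joint_pos'],s['position'],s['eef_rot']);k=fitk();print(k.round(4))
q0=s['joint_pos']
for Gx,nm in((G,'A'),(G@np.diag([-1,-1,1]),'B')):
 for init in(q0,q0+[0,0,0,np.pi,0,-np.pi],[.1,.1,2.3,0.5,.4,0],[.1,.1,2.3,2.5,.4,-2],[.1,.1,2.3,-.5,.4,2.5]):
  for out in(.12,.09,.06,.03,0):
    q,r=ik(H+n*out-.019*n+.004*ey,Gx,k,init)
    print(nm,out,q.round(3),np.abs(r).max().round(4)); 
E
```

```text
[0.     0.0233 0.3164 0.5513 0.0405 0.6031 0.2687]
A 0.12 [ 0.188  0.032  2.392 -0.972  0.306  1.246] 0.0646
A 0.09 [ 0.184  0.119  2.355 -1.06   0.306  1.34 ] 0.0881
A 0.06 [ 0.174  0.2    2.311 -1.06   0.306  1.34 ] 0.104
A 0.03 [ 0.164  0.278  2.267 -1.06   0.306  1.339] 0.1181
A 0 [ 0.155  0.352  2.221 -1.06   0.306  1.337] 0.1371
A 0.12 [ 0.188  0.032  2.392 -0.972  0.306  1.246] 0.0646
A 0.09 [ 0.07   0.141  2.485  3.281  0.306 -3.08 ] 0.1988
A 0.06 [ 0.062  0.22   2.442  3.277  0.306 -3.08 ] 0.1643
A 0.03 [ 0.055  0.296  2.398  3.273  0.306 -3.08 ] 0.1339
A 0 [ 0.049  0.368  2.353  3.269  0.306 -3.08 ] 0.1072
A 0.12 [ 0.188  0.032  2.392 -0.972  0.306  1.246] 0.0646
A 0.09 [ 0.184  0.119  2.355 -1.06   0.306  1.34 ] 0.0881
A 0.06 [ 0.174  0.2    2.311 -1.06   0.306  1.34 ] 0.104
A 0.03 [ 0.164  0.278  2.267 -1.06   0.306  1.339] 0.1181
A 0 [ 0.155  0.352  2.221 -1.06   0.306  1.337] 0.1371
A 0.12 [ 0.188  0.032  2.392 -0.972  0.306  1.246] 0.0646
A 0.09 [ 0.07   0.141  2.485  3.281  0.306 -3.08 ] 0.1988
A 0.06 [ 0.062  0.22   2.442  3.277  0.306 -3.08 ] 0.1643
A 0.03 [ 0.055  
[... 1060 characters left out ...]
73  0.217  2.397  4.2    0.306 -0.785] 0.1113
B 0.03 [ 0.163  0.293  2.353  4.2    0.306 -0.785] 0.081
B 0 [ 0.138  0.367  2.321  4.006  0.306 -0.608] 0.0769
B 0.12 [ 0.194  0.054  2.483  4.2    0.306 -0.786] 0.1837
B 0.09 [ 0.183  0.137  2.441  4.2    0.306 -0.785] 0.1454
B 0.06 [ 0.173  0.217  2.397  4.2    0.306 -0.785] 0.1113
B 0.03 [ 0.163  0.293  2.353  4.2    0.306 -0.785] 0.081
B 0 [ 0.138  0.367  2.321  4.006  0.306 -0.608] 0.0769
B 0.12 [0.023 0.016 2.36  0.195 0.306 3.08 ] 0.1583
B 0.09 [0.018 0.102 2.316 0.193 0.306 3.08 ] 0.2003
B 0.06 [0.013 0.184 2.272 0.19  0.306 3.08 ] 0.2375
B 0.03 [0.009 0.263 2.227 0.188 0.306 3.08 ] 0.2704
B 0 [0.005 0.338 2.181 0.185 0.306 3.08 ] 0.2991
```

```bash
python3 - <<'E'
from kin import *
s=manip.get_state();S[2]=(s['joint_pos'],s['position'],s['eef_rot']);k=fitk()
inits=[[.1,.3,2.3,a,.35,b] for a in(-.8,0,.8,1.6,2.4,3.14,3.9) for b in(-2.8,-1.5,0,1.5,2.8)]
for out in(0,.04,.08):
 for nm,Gx in(('A',G),('B',G@np.diag([-1,-1,1]))):
  for de in(15,10,5,0,-5,-10,-15,-20,-25,-30):
    Rd=R.from_rotvec(ey*np.radians(de)).as_matrix()  # + => outward axis toward +u (more vertical)
    Gd=Rd@Gx; g=H+n*out+.004*(ey if nm=='A' else -ey); tcp=g+.019*Gd[:,2]
    best=[]
    for i in inits:
        q,r=ik(tcp,Gd,k,i)
        if np.abs(r).max()<.01: best.append(tuple(q.round(2)))
    print(out,nm,de,sorted(set(best))[:4])
E
```

```text
0 A 15 []
0 A 10 []
0 A 5 []
0 A 0 []
0 A -5 []
0 A -10 [(np.float64(0.12), np.float64(0.38), np.float64(2.35), np.float64(3.65), np.float64(0.41), np.float64(2.87))]
0 A -15 [(np.float64(0.13), np.float64(0.42), np.float64(2.38), np.float64(3.58), np.float64(0.54), np.float64(2.95))]
0 A -20 [(np.float64(0.14), np.float64(0.45), np.float64(2.39), np.float64(3.54), np.float64(0.68), np.float64(3.0))]
0 A -25 [(np.float64(0.15), np.float64(0.5), np.float64(2.4), np.float64(3.51), np.float64(0.82), np.float64(3.04))]
0 A -30 [(np.float64(0.16), np.float64(0.55), np.float64(2.41), np.float64(3.49), np.float64(0.96), np.float64(3.07))]
0 B 15 []
0 B 10 []
0 B 5 []
0 B 0 []
0 B -5 []
0 B -10 [(np.float64(0.1), np.float64(0.38), np.float64(2.36), np.float64(3.62), np.float64(0.41), np.float64(-0.25))]
0 B -15 [(np.float64(0.11), np.float64(0.41), np.float64(2.38), np.float64(3.55), np.float64(0.54), np.float64(-0.18))]
0 B -20 [(np.float64(0.12), np.float64(0.45), np.float64(2.4), np.float64(3.51), np.float64(0.68), np.float64(-0.13))]
0 B -25 [(np.float64(0.13), np.float64(0.5), np.float6
[... 2616 characters left out ...]
.float64(0.38), np.float64(-2.72))]
0.08 B 10 []
0.08 B 5 []
0.08 B 0 []
0.08 B -5 []
0.08 B -10 [(np.float64(0.13), np.float64(0.16), np.float64(2.45), np.float64(3.89), np.float64(0.31), np.float64(-0.51))]
0.08 B -15 [(np.float64(0.15), np.float64(0.18), np.float64(2.47), np.float64(3.73), np.float64(0.43), np.float64(-0.34))]
0.08 B -20 [(np.float64(0.16), np.float64(0.22), np.float64(2.49), np.float64(3.64), np.float64(0.57), np.float64(-0.24))]
0.08 B -25 [(np.float64(0.17), np.float64(0.27), np.float64(2.51), np.float64(3.59), np.float64(0.71), np.float64(-0.18))]
0.08 B -30 [(np.float64(0.18), np.float64(0.32), np.float64(2.52), np.float64(3.55), np.float64(0.86), np.float64(-0.13))]
```

```bash
cat >> kin.py <<'E'
VM=np.array([1.89,1.89,2.39,3.14,3.14,3.14])/12*.6
def rows(wps,k,grip,p0=None,R0=None):
    """wps joint waypoints (first= current). rows relative to fk(first) or given pose"""
    pa,Ra=fk(wps[0],k)
    if p0 is None:p0,R0=pa,Ra
    out=[];qs=[]
    for a,b in zip(wps[:-1],wps[1:]):
        a=np.array(a,float);b=np.array(b,float)
        N=int(np.ceil(np.max(abs(b-a)/VM)))
        while True:
            Q=[a+(b-a)*i/N for i in range(N+1)];F=[fk(q,k) for q in Q]
            dr=max(np.linalg.norm(R.from_matrix(F[i][1].T@F[i+1][1]).as_rotvec()) for i in range(N))
            dx=max(np.linalg.norm(F[i][0]-F[i+1][0]) for i in range(N))
            if dr<.115 and dx<.038:break
            N+=1
        qs+=Q[1:]
    for q in qs:
        p,T=fk(q,k)
        out.append((np.round(R0.T@(p-p0)*1000),R.from_matrix(R0.T@T).as_rotvec().round(2),p,T,q))
    return out
def show(o,grip,a=0,b=None):
    print('['+', '.join(f"{grip},"+','.join(f'{v:g}' for v in r[0]+0.)+','+','.join(f'{v:g}' for v in r[1]+0.) for r in o[a:b])+']',len(o))
E
python3 - <<'E'
from kin import *
w=V('w2')
for off in(0,):
  P0=H-.036*n
  for nm,u,v,h in [('ridge',68,33,.006),('white',45,27,0),('green',108,41,0),('FR',154,103,0)]:
    d=w.T[:3,:3]@w.ray(u,v);o=w.T[:3,3];p=o+d*(((P0+n*h-o)@n)/(d@n));print(nm,p.round(4))
s=manip.get_state();S[2]=(s['joint_pos'],s['position'],s['eef_rot']);k=fitk()
q=s['joint_pos'];W1=[.18,-.35,2.3,-.3,.5,.6]
o=rows([q,W1],k,5);show(o,5)
for r in o: 
    ends=[r[2]-.019*r[3][:,2]+e*r[3][:,1] for e in(-.075,.08)];print(np.array(ends).round(2).tolist())
E
```

```text
ridge [ 0.5652 -0.0964  0.0526]
white [ 0.5714 -0.0691  0.0466]
green [ 0.5614 -0.1316  0.0466]
FR [ 0.5109 -0.1605  0.0149]
[5,28,-3,-22,0.01,0.03,0.02, 5,53,-6,-46,0.02,0.05,0.04, 5,77,-11,-73,0.04,0.07,0.05, 5,98,-16,-102,0.07,0.09,0.07, 5,117,-23,-133,0.1,0.11,0.07] 5
[[0.51, 0.14, 0.25], [0.48, -0.02, 0.25]]
[[0.52, 0.14, 0.28], [0.49, -0.01, 0.28]]
[[0.52, 0.14, 0.32], [0.5, -0.01, 0.31]]
[[0.53, 0.15, 0.36], [0.5, -0.0, 0.34]]
[[0.52, 0.15, 0.39], [0.5, 0.0, 0.38]]
```

```bash
python3 -m jog '[5,15,-3,-40,0.01,0.03,0.02, 5,45,-6,-65,0.02,0.05,0.04, 5,77,-11,-85,0.04,0.07,0.05, 5,98,-16,-105,0.07,0.09,0.07, 5,117,-23,-133,0.1,0.11,0.07, 5,117,-23,-133,0.1,0.11,0.07, 5,117,-23,-133,0.1,0.11,0.07, 5,117,-23,-133,0.1,0.11,0.07]'
python3 - <<'E'
from kin import *
s=manip.get_state();print(s['joint_pos'].round(4),s['position'],s['eef_rot'])
p,T=fk(s['joint_pos'],fitk());print('model err mm',((p-s['position'])*1000).round(1))
E
```

```text
time: 5.6
position: [0.5232, 0.0809, 0.3712]
eef_rot: [-2.996, -0.708, -0.256]
ft_force: [-0.2, 0.1, -0.6]
gripper_width: 0.0153
[ 0.1813 -0.3515  2.3015 -0.2991  0.5018  0.5952] [0.52318199 0.08087132 0.37122759] [-2.99649061 -0.70823119 -0.25621235]
model err mm [-0.4 -0.2  0.1]
```

```bash
sed -i 's/^def fitk():/S.append(([.1813,-.3515,2.3015,-.2991,.5018,.5952],[.52318,.08087,.37123],[-2.99649,-.70823,-.25621]))\ndef fitk():/' kin.py; python3 - <<'E'
from kin import *
s=manip.get_state();k=fitk();print(k)
q=s['joint_pos'];W2=[.16,-.3,2.4,3.6,.55,-.2]
o=rows([q,W2],k,5,s['position'],R.from_euler('xyz',s['eef_rot']).as_matrix());show(o,5,0,19);print(len(o))
for r in o[::4]: 
    ends=[r[2]-.019*r[3][:,2]+e*r[3][:,1] for e in(-.075,.08)];print(r[2].round(2),np.array(ends).round(2).tolist(),r[4].round(2))
E
```

```text
[3.38467322e-05 2.32866557e-02 3.17663276e-01 5.51127267e-01
 4.09744277e-02 6.03484130e-01 2.69197216e-01]
[5,-12,-13,1,0.05,-0.04,0.09, 5,-23,-28,1,0.1,-0.08,0.18, 5,-31,-43,0,0.15,-0.12,0.27, 5,-38,-59,-3,0.21,-0.16,0.36, 5,-42,-74,-6,0.26,-0.19,0.46, 5,-44,-90,-10,0.31,-0.22,0.55, 5,-44,-105,-14,0.37,-0.25,0.64, 5,-42,-119,-20,0.42,-0.28,0.73, 5,-37,-133,-25,0.47,-0.31,0.83, 5,-31,-144,-31,0.53,-0.33,0.92, 5,-22,-155,-37,0.58,-0.35,1.02, 5,-12,-163,-43,0.63,-0.37,1.12, 5,-1,-170,-49,0.69,-0.38,1.21, 5,12,-174,-55,0.74,-0.39,1.31, 5,25,-177,-60,0.79,-0.4,1.41, 5,39,-177,-65,0.84,-0.41,1.51, 5,54,-174,-68,0.88,-0.41,1.61, 5,68,-169,-71,0.93,-0.41,1.72, 5,82,-162,-74,0.97,-0.41,1.82] 29
29
[0.52 0.1  0.36] [[0.52, 0.17, 0.39], [0.49, 0.02, 0.36]] [ 0.18 -0.35  2.3  -0.16  0.5   0.57]
[0.5  0.16 0.36] [[0.51, 0.21, 0.41], [0.46, 0.1, 0.33]] [ 0.18 -0.34  2.32  0.37  0.51  0.46]
[0.5  0.22 0.38] [[0.52, 0.24, 0.45], [0.45, 0.17, 0.33]] [ 0.17 -0.34  2.33  0.91  0.52  0.35]
[0.52 0.25 0.43] [[0.55, 0.24, 0.5], [0.46, 0.24, 0.37]] [ 0.17 -0.33  2.35  1.45  0.52  0.24]
[0.55 0.24 0.48] [[0.57, 0.2, 0.54], [0.49, 0.27, 0.42]] [ 0.17 -0.32  2.36  1.99  0.53  0.13]
[0.58 0.2  0.51] [[0.59, 0.13, 0.55], [0.53, 0.25, 0.47]] [ 0.17 -0.31  2.37  2.52  0.54  0.02]
[0.6  0.13 0.52] [[0.59, 0.06, 0.53], [0.56, 0.21, 0.51]] [ 0.16 -0.31  2.39  3.06  0.54 -0.09]
[0.6  0.06 0.5 ] [[0.57, -0.02, 0.48], [0.58, 0.14, 0.51]] [ 0.16 -0.3   2.4   3.6   0.55 -0.2 ]
```

```bash
python3 -m jog '[5,-12,-13,1,0.05,-0.04,0.09, 5,-23,-28,1,0.1,-0.08,0.18, 5,-31,-43,0,0.15,-0.12,0.27, 5,-38,-59,-3,0.21,-0.16,0.36, 5,-42,-74,-6,0.26,-0.19,0.46, 5,-44,-90,-10,0.31,-0.22,0.55, 5,-44,-105,-14,0.37,-0.25,0.64, 5,-42,-119,-20,0.42,-0.28,0.73, 5,-37,-133,-25,0.47,-0.31,0.83, 5,-31,-144,-31,0.53,-0.33,0.92, 5,-22,-155,-37,0.58,-0.35,1.02, 5,-12,-163,-43,0.63,-0.37,1.12, 5,-1,-170,-49,0.69,-0.38,1.21, 5,12,-174,-55,0.74,-0.39,1.31, 5,25,-177,-60,0.79,-0.4,1.41, 5,39,-177,-65,0.84,-0.41,1.51, 5,54,-174,-68,0.88,-0.41,1.61, 5,68,-169,-71,0.93,-0.41,1.72, 5,82,-162,-74,0.97,-0.41,1.82, 5,82,-162,-74,0.97,-0.41,1.82]'
python3 - <<'E'
from kin import *
s=manip.get_state();k=fitk();q=s['joint_pos'];print(q.round(3))
p,T=fk(q,k);print('model err mm',((p-s['position'])*1000).round(1))
Rm=R.from_euler('xyz',s['eef_rot']).as_matrix()
# standoff: out .09, delta -20, B
H=np.array([.572,.04,.08])
GB=R.from_rotvec(ey*np.radians(-20)).as_matrix()@G@np.diag([-1,-1,1])
g=H+.09*n-.004*ey;tcp=g+.019*GB[:,2]
q3,r=ik(tcp,GB,k,[.15,.2,2.48,3.62,.57,-.24]);print('standoff',tcp,q3.round(3),abs(r).max())
W2=[.16,-.3,2.4,3.6,.55,-.2]
o=rows([q,W2,q3],k,5,s['position'],Rm);show(o,5)
for r in o[::3]: 
    ends=[r[2]-.019*r[3][:,2]+e*r[3][:,1] for e in(-.075,.08)];print(r[2].round(2),np.array(ends).round(2).tolist(),r[4].round(2))
E
```

```text
time: 7.27
position: [0.5609, 0.2254, 0.497]
eef_rot: [-1.751, 0.879, -1.135]
ft_force: [-0.0, 0.5, 0.0]
gripper_width: 0.0151
[ 0.166 -0.318  2.365  2.246  0.53   0.09 ]
model err mm [0.1 0.2 0.4]
standoff [0.53576321 0.04175321 0.14282573] [ 0.165  0.187  2.508  3.664  0.549 -0.267] 2.220446049250313e-15
[5,2,-16,-1,0.07,0,0.09, 5,6,-32,-3,0.13,0,0.18, 5,12,-48,-6,0.2,0,0.27, 5,20,-63,-11,0.27,0,0.36, 5,31,-77,-17,0.33,0.01,0.45, 5,43,-89,-24,0.4,0.02,0.53, 5,57,-100,-32,0.47,0.03,0.62, 5,73,-109,-40,0.54,0.04,0.71, 5,89,-116,-50,0.6,0.06,0.8, 5,107,-121,-60,0.67,0.08,0.89, 5,137,-99,-53,0.66,0.14,0.89, 5,167,-76,-48,0.64,0.2,0.9, 5,195,-53,-44,0.63,0.27,0.9, 5,224,-29,-43,0.61,0.33,0.9, 5,251,-4,-44,0.6,0.39,0.91, 5,277,21,-47,0.58,0.45,0.91, 5,303,46,-53,0.56,0.52,0.91, 5,327,71,-60,0.55,0.58,0.91, 5,350,97,-69,0.53,0.64,0.91, 5,372,122,-80,0.51,0.7,0.9] 20
[0.57 0.21 0.51] [[0.59, 0.15, 0.55], [0.52, 0.26, 0.46]] [ 0.17 -0.32  2.37  2.38  0.53  0.06]
[0.59 0.17 0.52] [[0.59, 0.1, 0.55], [0.54, 0.23, 0.5]] [ 0.16 -0.31  2.38  2.79  0.54 -0.03]
[0.6  0.11 0.52] [[0.59, 0.04, 0.52], [0.57, 0.19, 0.51]] [ 0.16 -0.31  2.39  3.19  0.54 -0.11]
[0.6  0.06 0.5 ] [[0.57, -0.02, 0.48], [0.58, 0.14, 0.51]] [ 0.16 -0.3   2.4   3.6   0.55 -0.2 ]
[0.6  0.06 0.38] [[0.57, -0.02, 0.38], [0.59, 0.14, 0.4]] [ 0.16 -0.15  2.43  3.62  0.55 -0.22]
[0.59 0.05 0.28] [[0.56, -0.02, 0.28], [0.58, 0.13, 0.29]] [ 0.16 -0.01  2.46  3.64  0.55 -0.24]
[0.55 0.04 0.17] [[0.52, -0.03, 0.18], [0.55, 0.13, 0.19]] [ 0.16  0.14  2.5   3.66  0.55 -0.26]
```

```bash
python3 -m jog '[5,2,-16,-1,0.07,0,0.09, 5,6,-32,-3,0.13,0,0.18, 5,12,-48,-6,0.2,0,0.27, 5,20,-63,-11,0.27,0,0.36, 5,31,-77,-17,0.33,0.01,0.45, 5,43,-89,-24,0.4,0.02,0.53, 5,57,-100,-32,0.47,0.03,0.62, 5,73,-109,-40,0.54,0.04,0.71, 5,89,-116,-50,0.6,0.06,0.8, 5,107,-121,-60,0.67,0.08,0.89, 5,107,-121,-60,0.67,0.08,0.89]'
python3 - <<'E'
from kin import *
grab('wrist','w4')
s=manip.get_state();k=fitk();q=s['joint_pos'];print(q.round(3))
Rm=R.from_euler('xyz',s['eef_rot']).as_matrix()
H=np.array([.572,.04,.08])
GB=R.from_rotvec(ey*np.radians(-20)).as_matrix()@G@np.diag([-1,-1,1])
def Q(out,de=-20,i=[.15,.2,2.48,3.62,.57,-.24]):
    g=H+out*n-.004*ey;q,r=ik(g+.019*GB[:,2],GB,k,i);print(out,q.round(3),abs(r).max());return q
qa=Q(.17);qb=Q(.09)
o=rows([q,qa,qb],k,5,s['position'],Rm);show(o,5)
for r in o[::2]: 
    ends=[r[2]-.019*r[3][:,2]+e*r[3][:,1] for e in(-.075,.08)];print(r[2].round(2),np.array(ends).round(2).tolist(),r[4].round(2))
E
```

```text
time: 8.18
position: [0.598, 0.0574, 0.4977]
eef_rot: [1.72, 1.378, 1.646]
ft_force: [-0.2, 1.3, -1.4]
gripper_width: 0.0153
[ 0.16  -0.302  2.397  3.591  0.543 -0.202]
0.17 [ 0.217 -0.092  2.579  4.008  0.405 -0.602] 6.140033838968226e-15
0.09 [ 0.165  0.187  2.508  3.664  0.549 -0.267] 2.220446049250313e-15
[5,34,-8,-3,0.02,0.06,-0.02, 5,69,-16,-9,0.04,0.13,-0.03, 5,102,-23,-16,0.06,0.19,-0.05, 5,135,-31,-26,0.08,0.25,-0.06, 5,167,-39,-37,0.09,0.32,-0.08, 5,199,-47,-50,0.11,0.38,-0.1, 5,229,-55,-65,0.12,0.45,-0.12, 5,257,-63,-81,0.13,0.51,-0.13, 5,285,-70,-99,0.14,0.57,-0.15, 5,303,-78,-82,0.15,0.57,-0.16, 5,324,-83,-66,0.15,0.57,-0.16, 5,348,-86,-52,0.14,0.57,-0.15] 12
[0.59 0.06 0.46] [[0.57, -0.01, 0.45], [0.58, 0.14, 0.48]] [ 0.17 -0.28  2.42  3.64  0.53 -0.25]
[0.58 0.06 0.39] [[0.55, -0.02, 0.39], [0.57, 0.14, 0.41]] [ 0.18 -0.23  2.46  3.73  0.5  -0.34]
[0.56 0.05 0.33] [[0.53, -0.02, 0.33], [0.55, 0.13, 0.34]] [ 0.19 -0.19  2.5   3.82  0.47 -0.42]
[0.53 0.05 0.27] [[0.5, -0.02, 0.27], [0.52, 0.13, 0.28]] [ 0.2  -0.14  2.54  3.92  0.44 -0.51]
[0.49 0.05 0.21] [[0.46, -0.02, 0.22], [0.49, 0.13, 0.22]] [ 0.22 -0.09  2.58  4.01  0.41 -0.6 ]
[0.52 0.04 0.17] [[0.49, -0.03, 0.18], [0.52, 0.12, 0.18]] [ 0.18  0.09  2.53  3.78  0.5  -0.38]
```

View pics/w4.png

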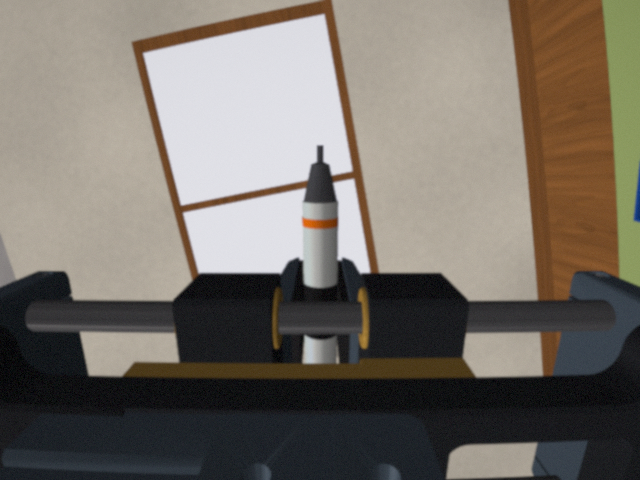

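Wrist view: the pen has not moved in the grip, with its tip still at (320,146). Going down to the standoff.

```bash
python3 -m jog '[5,34,-8,-3,0.02,0.06,-0.02, 5,69,-16,-9,0.04,0.13,-0.03, 5,102,-23,-16,0.06,0.19,-0.05, 5,135,-31,-26,0.08,0.25,-0.06, 5,167,-39,-37,0.09,0.32,-0.08, 5,199,-47,-50,0.11,0.38,-0.1, 5,229,-55,-65,0.12,0.45,-0.12, 5,257,-63,-81,0.13,0.51,-0.13, 5,285,-70,-95,0.14,0.57,-0.15, 5,303,-78,-82,0.15,0.57,-0.16, 5,324,-83,-66,0.15,0.57,-0.16, 5,348,-86,-52,0.14,0.57,-0.15, 5,348,-86,-52,0.144,0.572,-0.153, 5,348,-86,-52,0.144,0.572,-0.153]'
cat >> kin.py <<'E'
def status(H,de=-20,flip=True):
    s=manip.get_state();Rm=R.from_euler('xyz',s['eef_rot']).as_matrix();g=s['position']-.019*Rm[:,2]+.004*Rm[:,1]
    y=Rm[:,1]
    print('t',s['time'],'q',s['joint_pos'].round(3),'band (up,ey,n)mm',[float(((g-H)@v*1000).round(1)) for v in(up,ey,n)],'pen axis dev (up,n) rad',(y@up).round(4),(y@n).round(4))
    f=s['ft_force'];print('F(up,ey,n)',[float((f@v).round(1)) for v in(up,ey,n)])
    return s,Rm
E
python3 - <<'E'
from kin import *
grab('wrist','w5');grab('top','top5');grab('scene','scene5')
s,Rm=status(np.array([.572,.04,.08]))
V('top5').crop(195,130,405,290,3.5,'c_top5')
V('scene5').crop(220,160,380,360,3,'c_sc5')
E
```

```text
time: 9.4
position: [0.5359, 0.0434, 0.1417]
eef_rot: [-3.136, 0.96, 2.987]
ft_force: [-0.3, -0.4, 1.0]
gripper_width: 0.0156
t 9.55 q [ 0.172  0.184  2.506  3.678  0.553 -0.274] band (up,ey,n)mm [1.6, 1.9, 91.6] pen axis dev (up,n) rad 0.0018 -0.0009
F(up,ey,n) [-0.2, -0.1, 0.4]
```

View pics/w5.png

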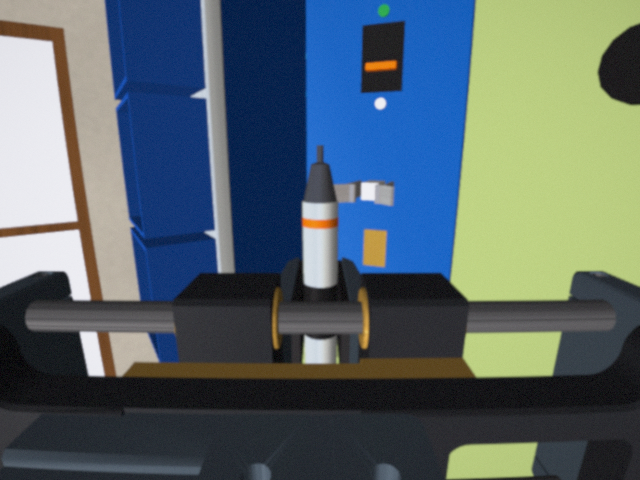

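View pics/c_top5.png

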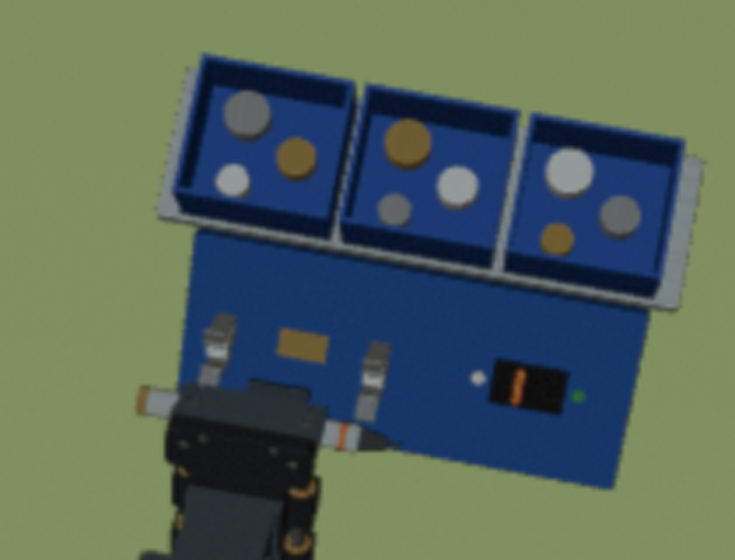

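View pics/c_sc5.png

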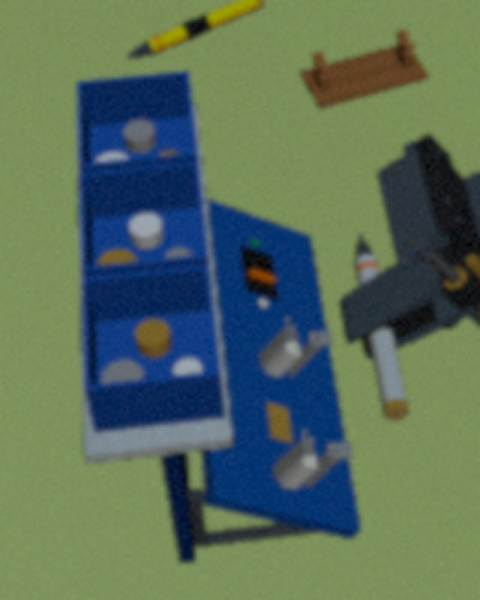

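The pen is at the standoff, parallel to the clip line. In the top crop its tip is at (400,445) and its tail end at (142,400). I'll use the pen itself as a reference to measure camera bias.

```bash
python3 - <<'E'
from kin import *
s=manip.get_state();Rm=R.from_euler('xyz',s['eef_rot']).as_matrix()
g=s['position']-.019*Rm[:,2]; band=g+.004*Rm[:,1]; tip=band-.0753*Rm[:,1]; tail=band+.0735*Rm[:,1]
t=V('top5');f=lambda x,y:(195+(x+.5)/3.5-.5,130+(y+.5)/3.5-.5)
e1=t.atz(*f(400,445),tip[2]);e2=t.atz(*f(141,400),tail[2]);e3=t.atz(*f(345,436),band[2])
print('top: tip est',e1.round(4),'FK',tip.round(4),'| tail est',e2.round(4),'FK',tail.round(4),'orange',e3.round(4),(band-.0426*Rm[:,1]).round(4))
print('tip diff',((e1-tip)*1000).round(1),'tail',((e2-tail)*1000).round(1))
w=V('w5')
# wrist: dots on deck plane through different H guesses
for Hg in([.5736,.04,.08],[.571,.04,.08]):
  P0=np.array(Hg)-.036*n
  for nm,u,v,h in [('ridge',380.5,66,.006),('white',380,103,0),('green',384,10,0),('yellow',375,248,0)]:
    d=w.T[:3,:3]@w.ray(u,v);o=w.T[:3,3];p=o+d*(((P0+n*h-o)@n)/(d@n));q=p-np.array(Hg);print(nm,p.round(4),[(q@v*1000).round(1) for v in(up,ey)])
d=w.d;print('depth deck pts');P=[w.pt(u,v) for u,v in((400,140),(440,230),(330,60),(440,30),(345,120),(445,150))]
print(np.round([(p-np.array([.572,.04,.08]))@n*1000 for p in P],1))
# wrist tip pixel in plane of pen: 
dd=w.T[:3,:3]@w.ray(320,146);o=w.T[:3,3];p=o+dd*((g-o)@Rm[:,2]/(dd@Rm[:,2]));print('wrist tip est',p.round(4),'vs',tip.round(4))
w.crop(290,0,470,280,3,'c_w5')
# all clip pts from wrist depth
C=w.cloud();D=C-np.array([.572,.04,.08]);loc=np.stack([D@up,D@ey,D@n],-1)*1000
for v in range(180,210,4):
  print(v,[tuple(loc[v,u].round(0).astype(int)) for u in range(338,398,5)])
E
```

```text
top: tip est [ 0.5128 -0.0268  0.156 ] FK [ 0.5096 -0.0244  0.156 ] | tail est [0.5347 0.1191 0.156 ] FK [0.5335 0.1225 0.156 ] orange [0.5171 0.0041 0.156 ] [0.5149 0.0079 0.156 ]
tip diff [ 3.1 -2.4 -0. ] tail [ 1.3 -3.4  0. ]
ridge [ 0.5651 -0.0962  0.0526] [np.float64(-5.0), np.float64(-135.8)]
white [ 0.5727 -0.0729  0.048 ] [np.float64(-4.4), np.float64(-111.6)]
green [ 0.5624 -0.1348  0.0476] [np.float64(-5.0), np.float64(-174.4)]
yellow [0.5898 0.0372 0.0476] [np.float64(-5.1), np.float64(-0.2)]
ridge [ 0.5641 -0.0957  0.0536] [np.float64(-3.1), np.float64(-135.1)]
white [ 0.5717 -0.0725  0.049 ] [np.float64(-2.6), np.float64(-111.0)]
green [ 0.5614 -0.1341  0.0487] [np.float64(-3.2), np.float64(-173.4)]
yellow [0.5887 0.037  0.0486] [np.float64(-3.2), np.float64(-0.2)]
depth deck pts
[-35.1 -34.7 -34.6 -34.5 -34.8 -34.1]
wrist tip est [ 0.507  -0.0272  0.1528] vs [ 0.5096 -0.0244  0.156 ]
180 [(np.int64(28), np.int64(-54), np.int64(-35)), (np.int64(24), np.int64(-54), np.int64(-34)), (np.int64(20), np.int64(-54), np.int64(-34)), (np.int64(15), np.int64(-54), np.int64(-34)), 
[... 3509 characters left out ...]
)), (np.int64(-17), np.int64(-43), np.int64(12)), (np.int64(-21), np.int64(-43), np.int64(16)), (np.int64(-17), np.int64(-37), np.int64(-34))]
208 [(np.int64(-10), np.int64(-50), np.int64(87)), (np.int64(23), np.int64(-32), np.int64(-35)), (np.int64(19), np.int64(-32), np.int64(-35)), (np.int64(-54), np.int64(-72), np.int64(232)), (np.int64(11), np.int64(-32), np.int64(-34)), (np.int64(7), np.int64(-33), np.int64(-35)), (np.int64(2), np.int64(-33), np.int64(-33)), (np.int64(-1), np.int64(-33), np.int64(-35)), (np.int64(-5), np.int64(-33), np.int64(-35)), (np.int64(-9), np.int64(-33), np.int64(-35)), (np.int64(-13), np.int64(-34), np.int64(-35)), (np.int64(-17), np.int64(-34), np.int64(-34))]
```

View pics/c_w5.png

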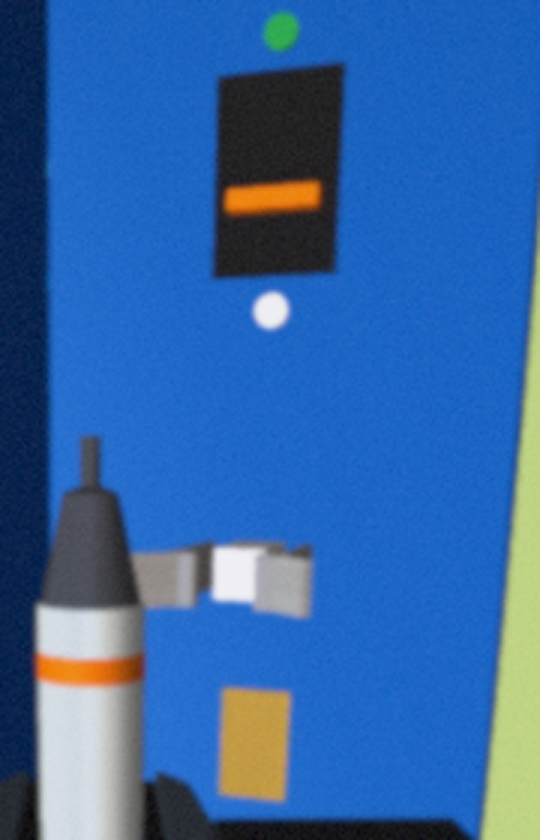

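```bash
cat >> kin.py <<'E'
def step(Rm,du,dy,dn,rot=None):
    v=Rm.T@(du*up+dy*ey+dn*n);print('rel',(du,dy,dn),v.round(1))
E
python3 - <<'E'
from kin import *
s,Rm=status(np.array([.572,.04,.08]))
for dn in(-20,-40,-62,-70,-76,-82,-86,-90,-92): step(Rm,-2.7,0,dn)
GB=R.from_rotvec(ey*np.radians(-20)).as_matrix()@G@np.diag([-1,-1,1]);print(R.from_matrix(Rm.T@GB).as_rotvec().round(4))
E
```

```text
t 9.55 q [ 0.172  0.184  2.506  3.678  0.553 -0.274] band (up,ey,n)mm [1.6, 1.9, 91.6] pen axis dev (up,n) rad 0.0018 -0.0009
F(up,ey,n) [-0.2, -0.1, 0.4]
rel (-2.7, 0, -20) [ 9.5  0.  17.8]
rel (-2.7, 0, -40) [16.4  0.  36.6]
rel (-2.7, 0, -62) [24.1  0.1 57.2]
rel (-2.7, 0, -70) [26.9  0.1 64.7]
rel (-2.7, 0, -76) [29.   0.1 70.3]
rel (-2.7, 0, -82) [31.   0.1 75.9]
rel (-2.7, 0, -86) [32.4  0.1 79.7]
rel (-2.7, 0, -90) [33.8  0.1 83.4]
rel (-2.7, 0, -92) [34.5  0.1 85.3]
[-0.0015  0.006  -0.0014]
```

```bash
python3 -m jog '[5,9.5,0,18,0,0,0, 5,16.5,0,36.5,0,0,0, 5,22,0,50,0,0,0, 5,24,0,57,0,0,0, 5,24,0,57,0,0,0, 5,24,0,57,0,0,0, 5,24,0,57,0,0,0, 5,24,0,57,0,0,0]'
python3 - <<'E'
from kin import *
s,Rm=status(np.array([.572,.04,.08]))
grab('top','top6');grab('wrist','w6');grab('scene','scene6')
V('top6').crop(225,170,385,280,5,'c_top6');V('w6').crop(250,100,450,280,4,'c_w6')
V('scene6').crop(250,220,390,340,5,'c_sc6')
E
```

```text
time: 10.22
position: [0.569, 0.0379, 0.0925]
eef_rot: [3.14, 0.965, 2.978]
ft_force: [-0.3, -0.4, -0.7]
gripper_width: 0.0151
t 10.2167 q [ 0.141  0.376  2.437  3.556  0.656 -0.157] band (up,ey,n)mm [-1.6, 1.5, 29.5] pen axis dev (up,n) rad 0.0036 -0.0014
F(up,ey,n) [-0.5, -0.4, -0.4]
```

View pics/c_top6.png

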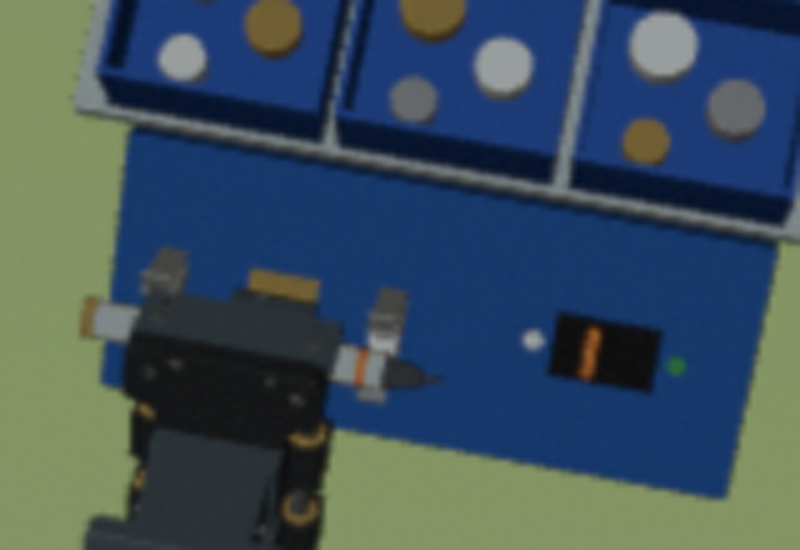

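View pics/c_sc6.png

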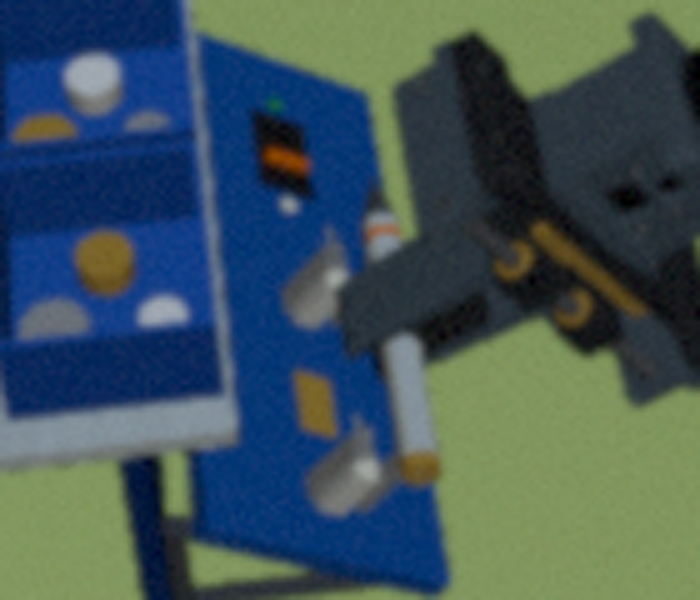

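View pics/c_w6.png

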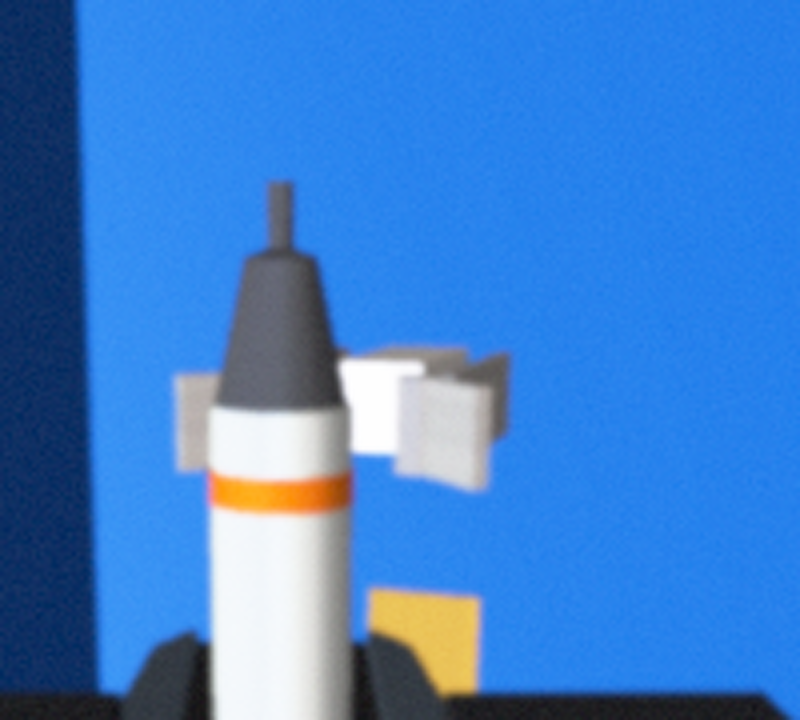

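```bash
python3 - <<'E'
from kin import *
s=manip.get_state();Rm=R.from_euler('xyz',s['eef_rot']).as_matrix()
g=s['position']-.019*Rm[:,2]; print(g)
t=V('top6');f=lambda x,y:(225+(x+.5)/5-.5,170+(y+.5)/5-.5)
Ht=np.array([.5736,.04,.08])
for nm,x,y in(('tip',441,379),('orange',368,368),('orangeR',340,362),('tail',83,318)):
    p=t.atz(*f(x,y),g[2]);print(nm,p.round(4),[((p-Ht)@v*1000).round(1) for v in(up,ey,n)])
for dn in(-8,-12,-16,-20,-24,-28,-30): step(Rm,0,0,dn)
E
```

```text
[0.55368085 0.04034288 0.10274649]
tip [ 0.5461 -0.033   0.1027] [np.float64(0.2), np.float64(-76.5), np.float64(27.6)]
orange [ 0.5499 -0.0029  0.1027] [np.float64(-0.5), np.float64(-46.1), np.float64(28.1)]
orangeR [0.5522 0.0087 0.1027] [np.float64(-0.2), np.float64(-34.3), np.float64(27.9)]
tail [0.568  0.1152 0.1027] [np.float64(-1.2), np.float64(73.3), np.float64(28.6)]
rel (0, 0, -8) [2.8 0.  7.5]
rel (0, 0, -12) [ 4.2  0.  11.3]
rel (0, 0, -16) [ 5.5  0.  15. ]
rel (0, 0, -20) [ 6.9  0.  18.8]
rel (0, 0, -24) [ 8.3  0.  22.5]
rel (0, 0, -28) [ 9.7  0.  26.3]
rel (0, 0, -30) [10.4  0.  28.1]
```

Measured with the same camera, the pen is aligned with the clips within 1 mm in slope and 2 mm along y. Pressing in gradually.

```bash
python3 -m jog '[5,2.8,0,7.5,0,0,0, 5,4.5,0,12,0,0,0, 5,5.5,0,15,0,0,0, 5,6.2,0,17,0,0,0, 5,6.9,0,18.8,0,0,0, 5,6.9,0,18.8,0,0,0, 5,6.9,0,18.8,0,0,0]'; python3 -c "
from kin import *
s,Rm=status(np.array([.572,.04,.08]))
for dn in(-3,-6,-8,-9,-10,-11): step(Rm,0,0,dn)"
```

```text
time: 10.95
position: [0.5804, 0.0357, 0.0742]
eef_rot: [3.141, 0.962, 2.978]
ft_force: [2.0, -1.2, -5.2]
gripper_width: 0.0153
t 10.95 q [ 0.132  0.435  2.41   3.529  0.683 -0.134] band (up,ey,n)mm [-2.5, 1.2, 8.0] pen axis dev (up,n) rad 0.0038 -0.0021
F(up,ey,n) [-1.2, -0.9, -5.5]
rel (0, 0, -3) [1.  0.  2.8]
rel (0, 0, -6) [2.1 0.  5.6]
rel (0, 0, -8) [2.8 0.  7.5]
rel (0, 0, -9) [3.1 0.  8.4]
rel (0, 0, -10) [3.4 0.  9.4]
rel (0, 0, -11) [ 3.8  0.  10.3]
```

```bash
python3 -m jog '[5,0.3,0,1,0,0,0, 5,0.3,0,1,0,0,0, 5,0.3,0,1,0,0,0]'; python3 -c "
from kin import *
s,Rm=status(np.array([.572,.04,.08]))
for dn in(-3,-6,-8,-9,-10,-11): step(Rm,0.7,0,dn)"
```

```text
time: 11.2
position: [0.5809, 0.0357, 0.0738]
eef_rot: [3.14, 0.963, 2.978]
ft_force: [2.2, -1.2, -5.1]
gripper_width: 0.0151
t 11.2 q [ 0.131  0.437  2.409  3.527  0.684 -0.133] band (up,ey,n)mm [-2.3, 1.2, 7.3] pen axis dev (up,n) rad 0.0038 -0.0019
F(up,ey,n) [-1.0, -0.8, -5.6]
rel (0.7, 0, -3) [0.4 0.  3.1]
rel (0.7, 0, -6) [1.4 0.  5.9]
rel (0.7, 0, -8) [2.1 0.  7.8]
rel (0.7, 0, -9) [2.4 0.  8.7]
rel (0.7, 0, -10) [2.8 0.  9.6]
rel (0.7, 0, -11) [ 3.1  0.  10.6]
```

```bash
python3 -m jog '[5,0.4,0,1.5,0,0,0, 5,0.8,0,3,0,0,0, 5,0.8,0,3,0,0,0, 5,0.8,0,3,0,0,0]'; python3 -c "
from kin import *
s,Rm=status(np.array([.572,.04,.08]))
for dn in(-2,-3,-4,-5,-6): step(Rm,0.2,0,dn)"
```

```text
time: 11.53
position: [0.583, 0.0354, 0.0713]
eef_rot: [3.141, 0.963, 2.978]
ft_force: [2.4, 0.3, -9.6]
gripper_width: 0.0152
t 11.5333 q [ 0.13   0.445  2.404  3.524  0.687 -0.13 ] band (up,ey,n)mm [-2.1, 1.3, 4.1] pen axis dev (up,n) rad 0.0037 -0.0019
F(up,ey,n) [-3.6, 0.7, -9.2]
rel (0.2, 0, -2) [0.5 0.  1.9]
rel (0.2, 0, -3) [0.8 0.  2.9]
rel (0.2, 0, -4) [1.2 0.  3.8]
rel (0.2, 0, -5) [1.5 0.  4.8]
rel (0.2, 0, -6) [1.9 0.  5.7]
```

```bash
python3 -m jog '[5,0.5,0,1.9,0,0,0, 5,1.1,0,3.5,0,0,0, 5,1.1,0,3.5,0,0,0, 5,1.1,0,3.5,0,0,0]'; python3 -c "
from kin import *
s,Rm=status(np.array([.572,.04,.08]))
for dn in(-1,-2,-3,-4): step(Rm,0.2,0,dn)"
```

```text
time: 11.87
position: [0.585, 0.035, 0.0694]
eef_rot: [3.141, 0.966, 2.978]
ft_force: [-15.7, 1.0, 15.1]
gripper_width: 0.0152
t 11.8667 q [ 0.128  0.454  2.401  3.519  0.694 -0.127] band (up,ey,n)mm [-1.5, 1.1, 1.3] pen axis dev (up,n) rad 0.0035 -0.002
F(up,ey,n) [-4.1, -1.5, 21.3]
rel (0.2, 0, -1) [0.2 0.  1. ]
rel (0.2, 0, -2) [0.5 0.  1.9]
rel (0.2, 0, -3) [0.9 0.  2.9]
rel (0.2, 0, -4) [1.2 0.  3.8]
```

The force reversed: the clips pulled the pen in, and now the seats push back with 21 N. The pen looks bottomed out, so I'll check before releasing.

```bash
python3 - <<'E'
from kin import *
s,Rm=status(np.array([.572,.04,.08]))
grab('top','top7');grab('wrist','w7');grab('scene','scene7')
a=cv2.resize(V('top7').im[170:280,225:385,::-1],(640,440),interpolation=cv2.INTER_CUBIC)
cv2.imwrite('pics/c_top7.png',a);V('w7').crop(230,100,450,280,3,'c_w7')
V('scene7').crop(250,220,390,340,5,'c_sc7')
E
```

```text
t 11.8667 q [ 0.128  0.454  2.401  3.519  0.694 -0.127] band (up,ey,n)mm [-1.5, 1.1, 1.3] pen axis dev (up,n) rad 0.0035 -0.002
F(up,ey,n) [-4.1, -1.5, 21.3]
```

View pics/c_w7.png

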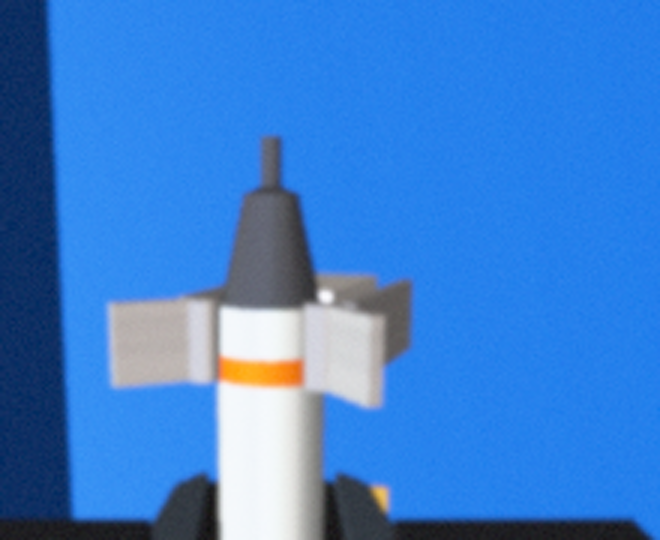

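View pics/c_sc7.png

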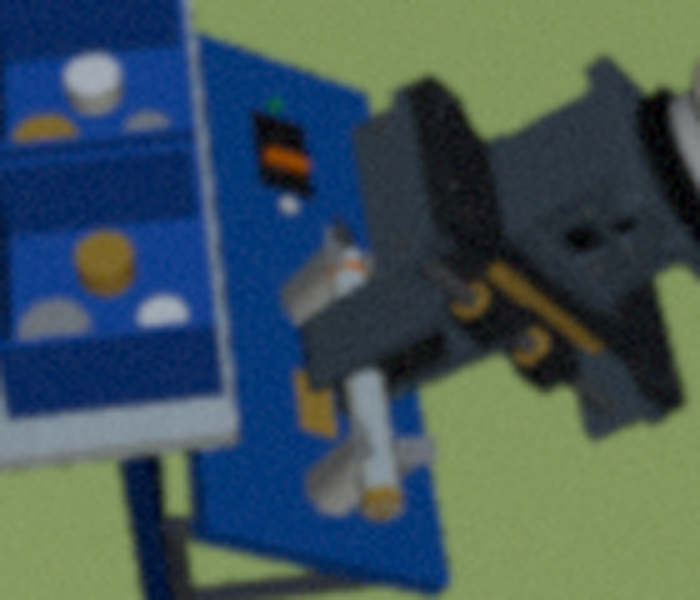

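Snapped into both clips. The orange ring at crop (260,372) sits inside the clip jaws, and the tail is in the other clip. Releasing and backing off.

```bash
python3 -m jog '[12,0,0,0,0,0,0, 22,0,0,0,0,0,0, 30,0,0,0,0,0,0, 30,0,0,0,0,0,0, 30,0,0,0,0,0,0, 30,0,0,0,0,0,0, 30,0,0,0,0,0,0, 30,0,0,-10,0,0,0, 30,0,0,-30,0,0,0, 30,0,0,-60,0,0,0, 30,0,0,-90,0,0,0, 30,0,0,-90,0,0,0, 30,0,0,-90,0,0,0]'
python3 - <<'E'
from kin import *
s,Rm=status(np.array([.572,.04,.08]));print(s['position'],s['gripper_width'])
grab('top','top8');grab('wrist','w8');grab('scene','scene8')
V('top8').crop(225,170,385,280,5,'c_top8')
V('scene8').crop(250,220,390,340,5,'c_sc8')
w=V('w8')
C=w.cloud();D=C-np.array([.572,.04,.08]);loc=np.stack([D@up,D@ey,D@n],-1)*1000
m=(abs(loc[...,0])<9)&(abs(loc[...,2]-6)<8)&(w.d>0)
for a,b in((-62,-50),(-45,-20),(20,45),(50,80)):
    k=m&(loc[...,1]>a)&(loc[...,1]<b);
    if k.sum(): print((a,b),k.sum(),'max n',np.percentile(loc[...,2][k],95).round(1),'med up',np.median(loc[...,0][k]).round(1))
k=(abs(loc[...,0])<40)&(abs(loc[...,1])<30)&(loc[...,2]<-25)&(w.d>0);print('deck',np.median(loc[...,2][k]))
E
```

```text
time: 13.1
position: [0.5115, 0.0474, 0.1213]
eef_rot: [3.139, 0.965, 2.978]
ft_force: [1.6, 0.2, -0.5]
gripper_width: 0.03
t 13.1 q [ 0.199  0.236  2.544  3.651  0.635 -0.21 ] band (up,ey,n)mm [-32.8, 1.8, 86.6] pen axis dev (up,n) rad 0.0034 -0.0008
F(up,ey,n) [1.0, 0.5, -1.3]
[0.51152229 0.04738394 0.12131993] 0.029967325266748605
(-62, -50) 354 max n 10.2 med up -2.9
(-45, -20) 587 max n 10.2 med up -3.7
(20, 45) 208 max n 9.8 med up -3.8
(50, 80) 233 max n 9.7 med up -4.2
deck -34.5810228965642
```

View pics/c_top8.png

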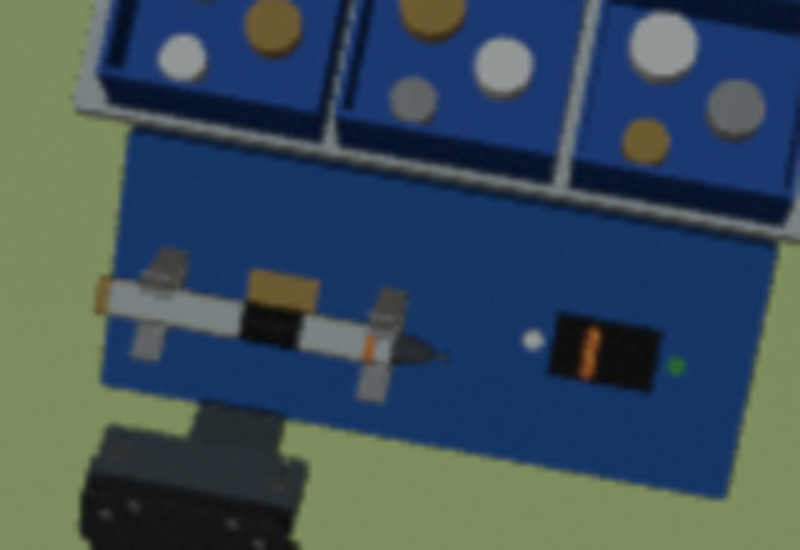

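View pics/w8.png

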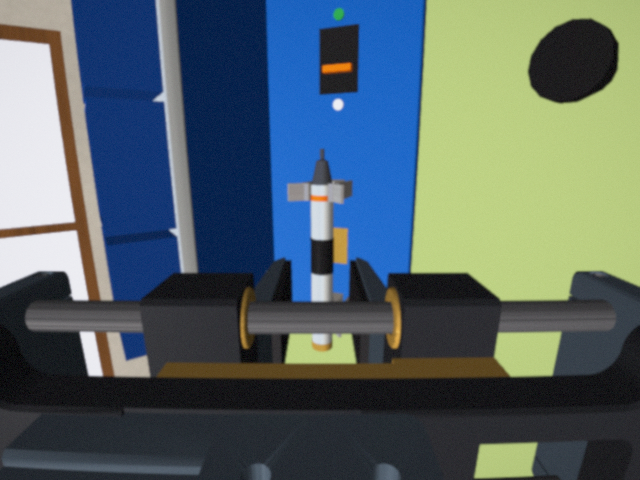

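Released. The top view shows the band at (273,325), half-way between clips (160,304) and (383,345), and depth puts the axis about 36.6 mm off the deck at both clips, against 36 nominal. Next is the switch.

```bash
cat >> kin.py <<'E'
HF=np.array([.572,.04,.08])-.0015*up+.0013*n
def swpose(u,y,nn,de): # TCP rel. ridge centre line; nn = height of TCP above deck
    Gd=R.from_rotvec(ey*np.radians(de)).as_matrix()@G@np.diag([-1,-1,1])
    return HF+u*up+(-.135+y)*ey+(-.036+nn)*n,Gd
E
python3 - <<'E'
from kin import *
s=manip.get_state();k=fitk();q=s['joint_pos'];print(q.round(3),'model err',((fk(q,k)[0]-s['position'])*1000).round(1))
Rm=R.from_euler('xyz',s['eef_rot']).as_matrix()
for de in(-8,-10,-12,-15,-20):
  for y,h in((.024,.07),(.024,.004),(.01,.004)):
    p,Gd=swpose(.006,y,h,de);qq,r=ik(p,Gd,k,[-.1,.4,2.4,3.3,.5,0]);print(de,y,h,qq.round(3),abs(r).max().round(4))
w=V('w8');P0=HF-.036*n
for nm,u,v,h in [('ridge',337,68,.006),('white',337.5,104,0),('green',338,14,0)]:
    d=w.T[:3,:3]@w.ray(u,v);o=w.T[:3,3];p=o+d*(((P0+n*h-o)@n)/(d@n));print(nm,[((p-HF)@v*1000).round(1) for v in(up,ey)])
E
```

```text
[ 0.197  0.24   2.54   3.651  0.635 -0.21 ] model err [0.7 0.  0.2]
-8 0.024 0.07 [-0.172  0.205  2.461  3.109  0.306  0.022] 0.0311
-8 0.024 0.004 [-0.17   0.384  2.371  3.121  0.364  0.012] 0.0
-8 0.01 0.004 [-0.205  0.383  2.372  3.053  0.365  0.049] 0.0
-10 0.024 0.07 [-0.171  0.204  2.462  3.113  0.311  0.018] 0.0
-10 0.024 0.004 [-0.17   0.396  2.382  3.122  0.421  0.01 ] 0.0
-10 0.01 0.004 [-0.206  0.395  2.382  3.06   0.422  0.041] 0.0
-12 0.024 0.07 [-0.171  0.216  2.474  3.116  0.369  0.015] 0.0
-12 0.024 0.004 [-0.17   0.409  2.391  3.124  0.479  0.008] 0.0
-12 0.01 0.004 [-0.207  0.408  2.392  3.066  0.48   0.035] 0.0
-15 0.024 0.07 [-0.172  0.237  2.489  3.119  0.458  0.012] 0.0
-15 0.024 0.004 [-0.17   0.432  2.404  3.125  0.567  0.006] 0.0
-15 0.01 0.004 [-0.208  0.431  2.405  3.072  0.568  0.027] 0.0
-20 0.024 0.07 [-0.172  0.282  2.511  3.122  0.611  0.008] 0.0
-20 0.024 0.004 [-0.171  0.477  2.421  3.127  0.716  0.004] 0.0
-20 0.01 0.004 [-0.21   0.476  2.422  3.078  0.717  0.019] 0.0
ridge [np.float64(-3.2), np.float64(-135.1)]
white [np.float64(-1.9), np.float64(-111.1)]
green [np.float64(-1.8), np.float64(-173.1)]
```

```bash
python3 - <<'E'
from kin import *
s=manip.get_state();k=fitk();q=s['joint_pos']
Rm=R.from_euler('xyz',s['eef_rot']).as_matrix()
p,Gd=swpose(.006,.026,.07,-12);qa,r=ik(p,Gd,k,[-.1,.4,2.4,3.3,.5,0])
o=rows([q,qa],k,0,s['position'],Rm);show(o,0)
for r in o[::2]: print([((r[2]-HF)@v*1000).round(0) for v in(up,ey,n)])
print(Rm.T@(p-s['position'])*1000,R.from_matrix(Rm.T@Gd).as_rotvec().round(4))
E
```

```text
[0,-8,-19,14,-0.02,0.03,0.01, 0,-14,-43,25,-0.02,0.06,0.01, 0,-17,-72,34,-0.02,0.1,0, 0,-18,-106,40,0,0.14,0] 4
[np.float64(-12.0), np.float64(-21.0), np.float64(55.0)]
[np.float64(3.0), np.float64(-75.0), np.float64(39.0)]
[ -17.66156494 -106.44088716   40.46097326] [-0.0028  0.1437 -0.0033]
```

```bash
python3 -m jog '[15,-8,-19,14,-0.01,0.03,0.01, 5,-14,-43,22,-0.01,0.06,0.01, 0,-17,-72,30,-0.01,0.1,0, 0,-18,-95,35,0,0.14,0, 0,-17.7,-106.4,40.5,-0.003,0.144,-0.003, 0,-17.7,-106.4,40.5,-0.003,0.144,-0.003, 0,-17.7,-106.4,40.5,-0.003,0.144,-0.003, 0,-17.7,-106.4,40.5,-0.003,0.144,-0.003]'
cat >> kin.py <<'E'
def sw():
    s=manip.get_state();Rm=R.from_euler('xyz',s['eef_rot']).as_matrix();d=s['position']-HF+.135*ey+.036*n;f=s['ft_force']
    print('t',s['time'],'q',s['joint_pos'].round(3),'TCP rel ridge up,ey, above deck',[float((d@v*1000).round(1)) for v in(up,ey,n)],'F',[float((f@v).round(1)) for v in(up,ey,n)],'w',round(s['gripper_width'],4))
    return s,Rm,d
def to(u,y,h,de=-12):
    s,Rm,d=sw();p,Gd=swpose(u/1000,y/1000,h/1000,de)
    print('->',(u,y,h),(Rm.T@(p-s['position'])*1000).round(1),R.from_matrix(Rm.T@Gd).as_rotvec().round(3))
E
python3 - <<'E'
from kin import *
to(6,26,30);to(6,26,10);to(6,26,5)
grab('wrist','w9');grab('top','top9')
V('top9').crop(225,170,405,290,4.4,'c_top9')
E
```

```text
time: 13.92
position: [0.5376, -0.0648, 0.1108]
eef_rot: [3.141, 0.819, 2.982]
ft_force: [0.0, -0.4, -0.9]
gripper_width: 0.0005
t 13.9167 q [-0.165  0.217  2.473  3.128  0.367  0.008] TCP rel ridge up,ey, above deck [4.9, 26.1, 69.9] F [-0.4, -0.4, -0.8] w 0.0005
-> (6, 26, 30) [ 7.2 -0.1 39.3] [ 0.    -0.002 -0.   ]
t 13.9167 q [-0.165  0.217  2.473  3.128  0.367  0.008] TCP rel ridge up,ey, above deck [4.9, 26.1, 69.9] F [-0.4, -0.4, -0.8] w 0.0005
-> (6, 26, 10) [11.3 -0.1 58.9] [ 0.    -0.002 -0.   ]
t 13.9167 q [-0.165  0.217  2.473  3.128  0.367  0.008] TCP rel ridge up,ey, above deck [4.9, 26.1, 69.9] F [-0.4, -0.4, -0.8] w 0.0005
-> (6, 26, 5) [12.3 -0.1 63.8] [ 0.    -0.002 -0.   ]
```

View pics/w9.png

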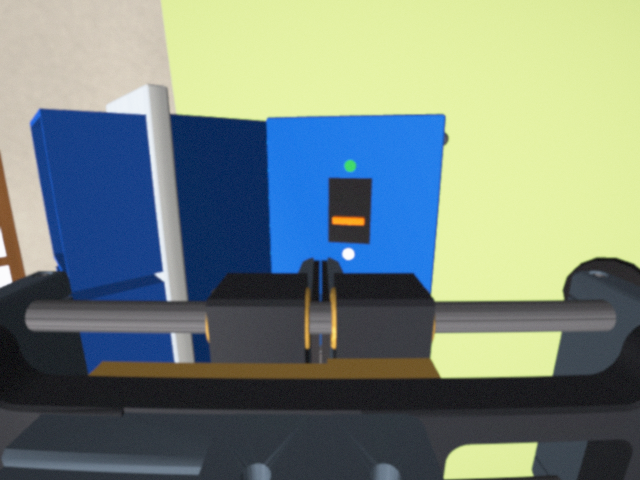

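View pics/c_top9.png

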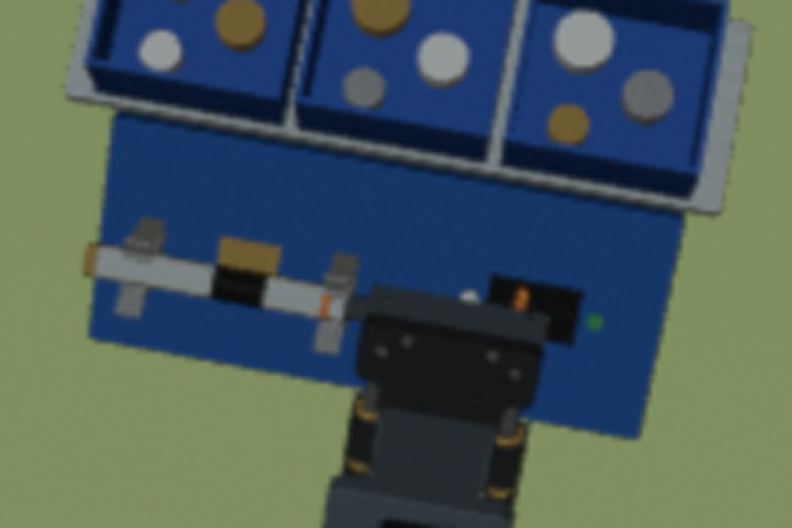

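```bash
python3 -m jog '[0,7,0,39,0,0,0, 0,11,0,54,0,0,0, 0,12,0,59,0,0,0, 0,14.5,0,64,0,0,0, 0,14.5,0,64,0,0,0, 0,14.5,0,64,0,0,0, 0,14.5,0,64,0,0,0]'
python3 - <<'E'
from kin import *
to(3,26,3.5);to(3,16,3.5);to(3,8,3.5)
grab('wrist','w10');grab('scene','scene10')
V('w10').crop(220,60,460,300,2.5,'c_w10');V('scene10').crop(230,200,370,320,5,'c_sc10')
E
```

```text
time: 14.6
position: [0.5739, -0.0706, 0.0578]
eef_rot: [3.141, 0.82, 2.983]
ft_force: [-0.4, 0.2, 0.6]
gripper_width: 0.0006
t 14.6 q [-0.165  0.406  2.393  3.131  0.478  0.005] TCP rel ridge up,ey, above deck [4.7, 26.1, 5.4] F [-0.0, 0.2, 0.8] w 0.0006
-> (3, 26, 3.5) [ 2.  -0.1  1.5] [ 0. -0.  0.]
t 14.6 q [-0.165  0.406  2.393  3.131  0.478  0.005] TCP rel ridge up,ey, above deck [4.7, 26.1, 5.4] F [-0.0, 0.2, 0.8] w 0.0006
-> (3, 16, 3.5) [  2.  -10.1   1.5] [ 0. -0.  0.]
t 14.6 q [-0.165  0.406  2.393  3.131  0.478  0.005] TCP rel ridge up,ey, above deck [4.7, 26.1, 5.4] F [-0.0, 0.2, 0.8] w 0.0006
-> (3, 8, 3.5) [  2.  -18.1   1.5] [ 0. -0.  0.]
```

View pics/c_w10.png

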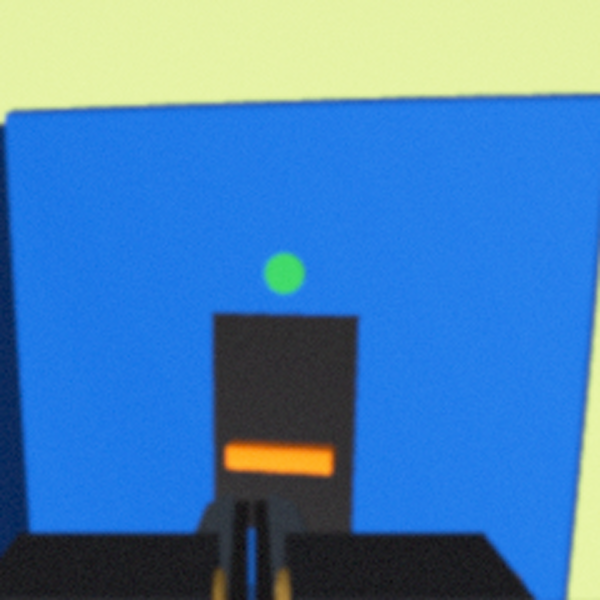

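View pics/c_sc10.png

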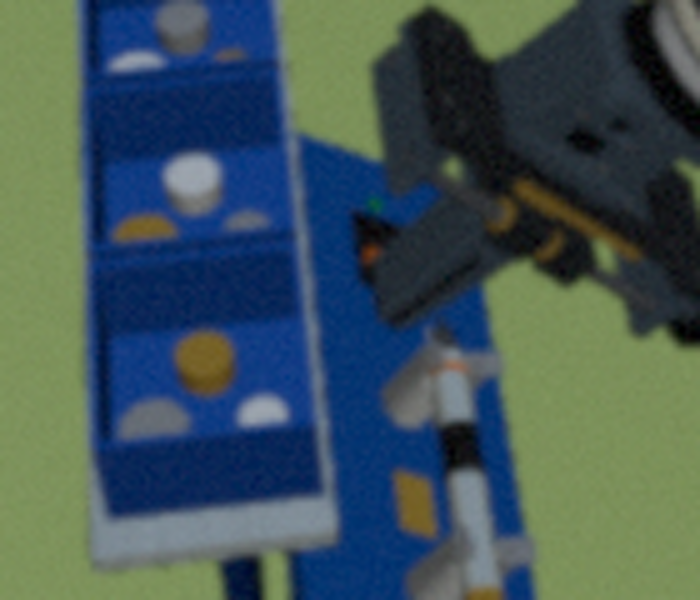

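```bash
python3 -m jog '[0,5,0,0.5,0,0,0, 0,5,0,1.4,0,0,0, 0,5,-3,1.4,0,0,0, 0,5,-6,1.4,0,0,0, 0,5,-6,1.4,0,0,0]'; python3 -c "
from kin import *
sw()"
python3 -m jog '[0,0,-1,0,0,0,0, 0,0,-2,0,0,0,0, 0,0,-3,0,0,0,0, 0,0,-3,0,0,0,0]'; python3 -c "
from kin import *
sw()"
```

```text
time: 15.12
position: [0.5708, -0.0767, 0.0525]
eef_rot: [3.141, 0.819, 2.983]
ft_force: [-0.1, 2.9, -0.6]
gripper_width: 0.0004
t 15.1167 q [-0.182  0.419  2.395  3.105  0.492  0.016] TCP rel ridge up,ey, above deck [-0.1, 19.5, 2.3] F [-0.8, 2.8, -0.1] w 0.0004
time: 15.45
position: [0.5704, -0.0795, 0.0526]
eef_rot: [3.141, 0.819, 2.982]
ft_force: [0.5, 1.5, -0.6]
gripper_width: 0.0004
t 15.45 q [-0.189  0.419  2.396  3.094  0.493  0.021] TCP rel ridge up,ey, above deck [-0.0, 16.7, 2.3] F [-0.1, 1.5, -0.6] w 0.0004
```

```bash
python3 -m jog '[0,0,-1.5,0,0,0,0, 0,0,-3,0,0,0,0, 0,0,-4,0,0,0,0, 0,0,-4,0,0,0,0]'; python3 - <<'E'
from kin import *
sw()
grab('wrist','w11');V('w11').crop(220,60,460,300,2.5,'c_w11')
E
```

```text
time: 15.78
position: [0.57, -0.0836, 0.0527]
eef_rot: [3.141, 0.82, 2.982]
ft_force: [0.0, 0.2, -0.3]
gripper_width: 0.0005
t 15.7833 q [-0.2    0.419  2.396  3.078  0.493  0.028] TCP rel ridge up,ey, above deck [0.2, 12.6, 2.3] F [-0.2, 0.2, -0.3] w 0.0005
```

View pics/c_w11.png

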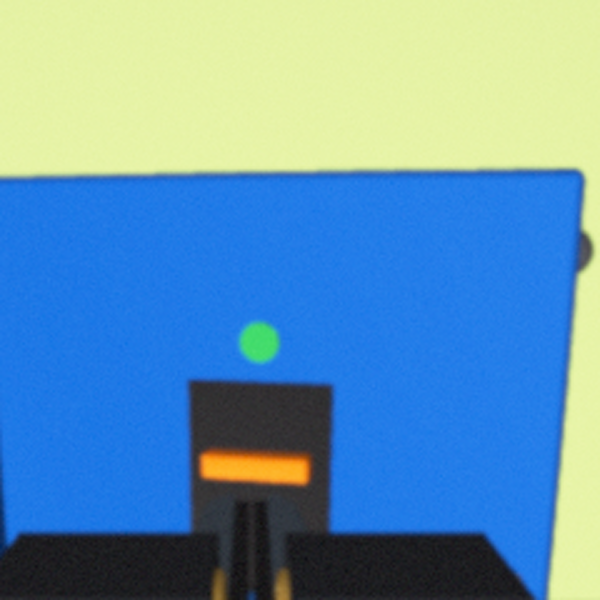

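The ridge has jumped towards the green dot: the gap from ridge to plate edge went from 143 to 86 px, about 11.5 mm. I'll nudge it gently against the stop to make sure.

```bash
python3 -m jog '[0,0,-1.5,0,0,0,0, 0,0,-3,0,0,0,0, 0,0,-3.5,0,0,0,0, 0,0,-3.5,0,0,0,0]'; python3 -c "
from kin import *
sw()"
```

```text
time: 16.17
position: [0.5693, -0.0869, 0.0526]
eef_rot: [3.141, 0.82, 2.982]
ft_force: [0.1, 0.1, 1.8]
gripper_width: 0.0005
t 16.1667 q [-0.209  0.419  2.396  3.064  0.493  0.035] TCP rel ridge up,ey, above deck [0.1, 9.3, 2.3] F [1.1, 0.1, 1.4] w 0.0005
```

```bash
python3 -m jog '[0,0,-1,0,0,0,0, 0,0,-1.5,0,0,0,0, 0,0,-1.5,0,0,0,0]'; python3 -c "
from kin import *
sw()"; python3 -m jog '[0,0,-0.5,0,0,0,0, 0,0,-1,0,0,0,0, 0,0,-1,0,0,0,0]'; python3 -c "
from kin import *
sw()"
```

```text
time: 16.42
position: [0.5691, -0.0878, 0.0526]
eef_rot: [-3.141, 0.82, 2.984]
ft_force: [1.4, 7.5, 0.1]
gripper_width: 0.0005
t 16.4167 q [-0.212  0.419  2.396  3.056  0.494  0.037] TCP rel ridge up,ey, above deck [0.0, 8.3, 2.3] F [0.2, 7.7, -0.0] w 0.0005
time: 16.67
position: [0.569, -0.0882, 0.0526]
eef_rot: [-3.141, 0.82, 2.987]
ft_force: [3.1, 15.7, 0.4]
gripper_width: 0.0004
t 16.6667 q [-0.214  0.419  2.396  3.051  0.494  0.039] TCP rel ridge up,ey, above deck [-0.0, 7.9, 2.3] F [0.7, 16.0, -0.0] w 0.0004
```

The force rises firmly at the stop (16 N, about 12 mm after first contact). Backing off sideways, then out.

```bash
python3 -m jog '[0,0,4,0,0,0,0, 0,0,6,-3,0,0,0, 0,0,6,-15,0,0,0, 0,0,6,-40,0,0,0, 0,0,6,-70,0,0,0, 0,0,6,-80,0,0,0, 0,0,6,-80,0,0,0, 0,0,6,-80,0,0,0, 0,0,6,-80,0,0,0]'
python3 - <<'E'
from kin import *
sw()
grab('top','top12');grab('wrist','w12');grab('scene','scene12')
V('top12').crop(225,170,405,290,4.4,'c_top12')
t0=V('top0');t=V('top12')
for nm,u,v in(('die',252,314),('loupe',321,305),('holder',143,295)):
    a=t0.im[v-25:v+25,u-25:u+25].astype(int);b=t.im[v-25:v+25,u-25:u+25].astype(int);print(nm,'mean diff',abs(a-b).mean().round(2))
w=V('w12');C=w.cloud();D=C-HF;loc=np.stack([D@up,D@ey,D@n],-1)*1000
im=w.im.astype(int);o=(im[...,0]>180)&(im[...,1]>90)&(im[...,1]<190)&(im[...,2]<90)&(abs(loc[...,1]+140)<25)
vv,uu=np.nonzero(o);print('ridge px',uu.mean(),vv.mean(),'loc',np.median(loc[o],0).round(1),o.sum())
E
```

```text
time: 17.42
position: [0.5128, -0.0742, 0.1071]
eef_rot: [3.141, 0.82, 2.982]
ft_force: [-0.2, 0.2, -0.1]
gripper_width: 0.0005
t 17.4167 q [-0.207  0.201  2.516  3.05   0.397  0.052] TCP rel ridge up,ey, above deck [-16.0, 12.9, 80.1] F [-0.2, 0.2, 0.1] w 0.0005
die mean diff 4.79
loupe mean diff 54.22
holder mean diff 4.01
ridge px 321.51206434316356 266.1662198391421 loc [ -10.6 -149.5  -28.9] 373
```

View pics/c_top12.png

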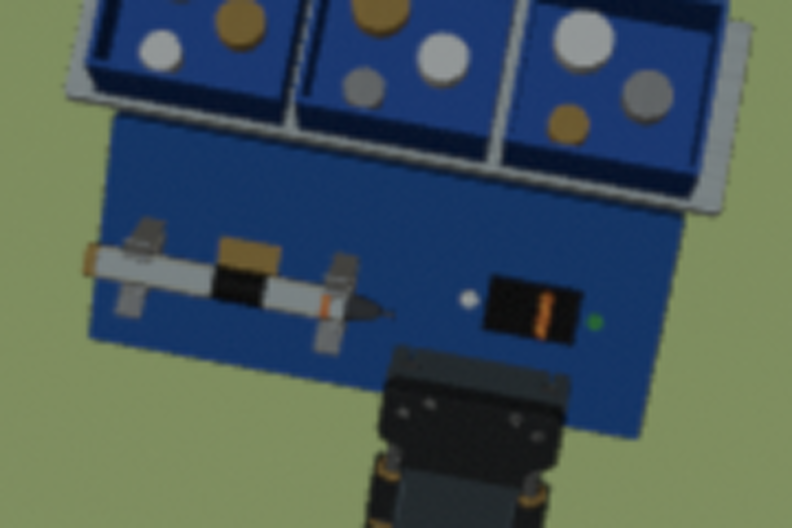

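View pics/w12.png

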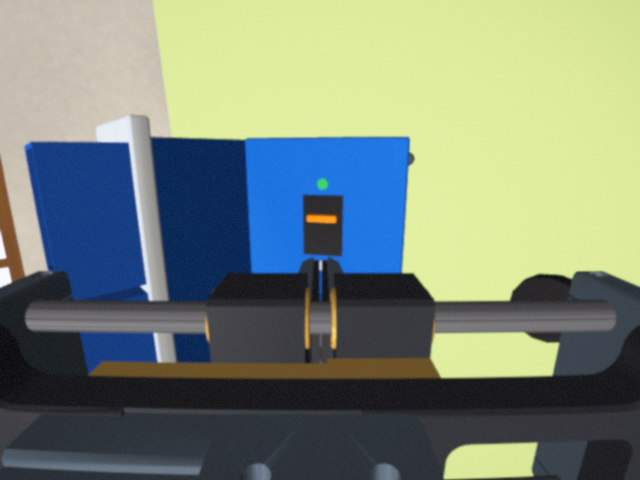

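```bash
python3 - <<'E'
from kin import *
t=V('top12');f=lambda x,y:(225+(x+.5)/4.4-.5,170+(y+.5)/4.4-.5)
Ht=np.array([.5736,.04,.08]);P0=Ht-.036*n
for nm,x,y,h in(('ridge',544,316,.006),('white',469,299,0),('green',595,322,0)):
    u,v=f(x,y);d=t.T[:3,:3]@t.ray(u,v);o=t.T[:3,3];p=o+d*(((P0+n*h-o)@n)/(d@n));print(nm,((p-Ht)@ey*1000).round(1))
a=V('scene0').im[200:480,230:480,::-1];b=V('scene12').im[200:480,230:480,::-1]
cv2.imwrite('pics/cmp.png',cv2.resize(np.hstack([a,b]),None,fx=1.6,fy=1.6))
E
```

```text
ridge -147.2
white -109.8
green -172.2
```

View pics/cmp.png

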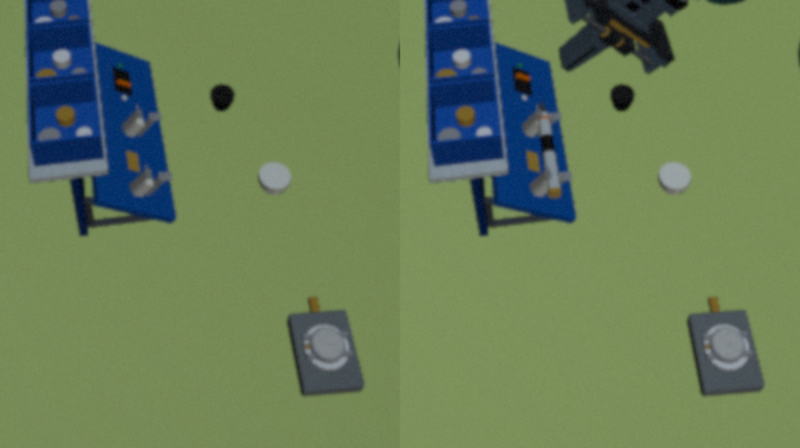

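Comparing the scene before and after, the loupe, die and holder are in the same places, the pen is in both clips, the ridge has travelled about 12 mm and the arm is clear. Handing in.

```bash
python3 -c "
from rig import manip
print(manip.job_done());print(manip.get_state()['time'])"
```

```text
the job is handed in; nothing more can be done
None
the job is handed in; nothing more can be done
```

The screwdriver is clipped in the dock and the switch is ON; I handed the job in at about 17.6 s of the 54 s. No verdict came back.

**What I did:**
- I gripped the silver screwdriver across its band and lifted it from the rest.
- Straight square to the deck, joint 5 ran into its lower limit. I turned the wrist over and held the gripper 20° further back, which left the barrel square to the clips. The cone end points towards the switch, the -y side.
- I pressed it in until the clips pulled it down and the seats pushed back with 21 N, then released it.
- With shut fingers I slid the orange ridge to its stop with a firm 16 N, then backed off.

**Last checks:**
- **Screwdriver:** the band is within about 2 mm of half-way between the clips. The axis is about 36.6 mm off the deck at both clips, against 36 mm nominal.
- **Switch:** the ridge moved about 12 mm and sits by the green dot.
- **Bystanders:** the holder, die and loupe look unmoved in the before and after scene pictures. In the top view the arm hid the loupe, so that comparison could not be used for it.
- **Arm:** it is clear, with wrist forces near zero.

**Disagreements:**
- The top and wrist cameras differed by 3–4 mm. I resolved this by measuring the held screwdriver and the clips in the same picture.
- Joint 5 read 0.306 for a moment, against the stated (rounded) limit of 0.31, before I moved it away.

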